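# Reload the mould-cooling carousel

## Task

Take the cooled chocolate mould out of the carousel's window pocket and lay it flat on the middle of the wooden board. Then load every flat-lying mould from the table, one after the other: stand it upright on its short end in the pocket at the window and turn the handle on top one click anticlockwise, so that each pocket in turn is filled and an empty one faces the window at the end. Last, press the fan button on the hood; leave the other things on the table alone.

Things in the scene. Friction and masses are not known exactly. Their poses are not given: they have to be found in the camera images.
- window (a point): floor centre of the pocket place at the open window, 45 mm above the table, facing roughly the robot's left; fixed to the housing. x points in to the carousel's axis (95 mm away), z up. A pocket is formed by steel plates, 30 mm apart in x (40 mm wide, 45 mm high) and 70 mm apart in y (24 mm wide, 42 mm high): a mould stands in it on its 64 x 24 mm end, its face to the window
- cooler: fixed housing of the carousel; origin on the axis at table height, x from the window to the back. Round foot: radius 146 mm, 26 mm high; turning disc: radius 130 mm, top at 45 mm, five pockets. A clear hood covers all but the window: underside of the roof 165 mm, top 171 mm above the table, roof from x = -50 to 135 mm, walls at y = +-138 mm and x = 135 mm
- carousel (a joint): angle of the carousel disc, rad, growing anticlockwise seen from above. It stands in click stops at 0, 1.257, 2.513 and 3.770 (five pockets, 72 degrees apart), end stops just outside; it starts at 0. A catch pulls it into the nearest stop from 0.4 rad away; at most 0.3 N m turns it.
- handle (a point): centre of the black bar handle on top of the carousel's axis, above the hood's roof, that turns the disc: bar 64 mm long (along x of this point), 14 mm wide (y), 34 mm high (z, up), its centre 203 mm above the table, its underside 15 mm above the roof; turns with the disc
- fan_button (a joint): travel of the fan's push button, m: 0 up, 0.006 fully down, sprung, 5 N
- fan_button_top (a point): top centre of the fan's black push button, 32 mm across, on the hood's roof 98 mm behind the axis; pressed straight down
- stop_1 (a point): where the window pocket's floor centre stands after 1 click(s) of the carousel; fixed to the housing
- stop_2 (a point): where the window pocket's floor centre stands after 2 click(s) of the carousel; fixed to the housing
- stop_3 (a point): where the window pocket's floor centre stands after 3 click(s) of the carousel; fixed to the housing
- cooled_mould_center (a point): centre of the bar mould that stands in the window pocket at the start: white slab 100 x 64 x 24 mm (150 g), dark chocolate pieces on one face. Its z runs along the 100 mm length (up while it stands), y along the 64 mm width, x along the thickness.
- board_top (a point): centre of the top of a small fixed wooden board, 125 x 95 mm (x, y) and 10 mm high, on the table
- mould_a_center (a point): a bar mould as the others, white slab 100 x 64 x 24 mm (150 g) with six dark chocolate pieces on one face, lying flat on the table at the start. The point is the centre of the slab; its x runs along the 100 mm length, y along the 64 mm width, z along the 24 mm thickness (towards the chocolate face). May be absent.
- mould_b_center (a point): a bar mould as the others, white slab 100 x 64 x 24 mm (150 g) with six dark chocolate pieces on one face, lying flat on the table at the start. The point is the centre of the slab; its x runs along the 100 mm length, y along the 64 mm width, z along the 24 mm thickness (towards the chocolate face). May be absent.
- mould_c_center (a point): a bar mould as the others, white slab 100 x 64 x 24 mm (150 g) with six dark chocolate pieces on one face, lying flat on the table at the start. The point is the centre of the slab; its x runs along the 100 mm length, y along the 64 mm width, z along the 24 mm thickness (towards the chocolate face). May be absent.
- timer: red and white kitchen timer, 66 mm across, 46 high; bystander, origin at its underside's centre
- ring_cutter: round steel cutter ring, 63 mm across, 37 high; bystander, origin at its underside's centre
- sugar_shaker: steel sugar shaker, 71 mm across, 123 high; bystander, origin at its underside's centre
- lemon_1: lemon, 57 x 91 mm; bystander, origin at its underside's centre
- honey_jar: honey jar, 68 mm across, 112 high; bystander, origin at its underside's centre
There are look-alikes about, which are no part of the job. What is shaped like the part that bears mould_a_center but turquoise is not meant.

How it is judged:
On the way, in this order (a step that is already met when the one before it is completed fails the run):
1. the cooled mould lies flat on the board (horizontal distance between cooled_mould_center and board_top below 0.03 m and z of cooled_mould_center in the frame of board_top between 0.008 and 0.017 m), for 0.2 s.
2. a mould stands in the window pocket, carousel not yet turned (((horizontal distance between mould_a_center and window below 0.02 m and angle between the x axis of mould_a_center and the z axis of window, either way round below 0.2 rad and z of mould_a_center in the frame of window between 0.042 and 0.058 m) or (horizontal distance between mould_b_center and window below 0.02 m and angle between the x axis of mould_b_center and the z axis of window, either way round below 0.2 rad and z of mould_b_center in the frame of window between 0.042 and 0.058 m) or (horizontal distance between mould_c_center and window below 0.02 m and angle between the x axis of mould_c_center and the z axis of window, either way round below 0.2 rad and z of mould_c_center in the frame of window between 0.042 and 0.058 m)) and value of joint carousel between -0.15 and 0.15 rad), for 0.2 s.
3. the carousel is one click on, with that mould (((horizontal distance between mould_a_center and stop_1 below 0.02 m and angle between the x axis of mould_a_center and the z axis of window, either way round below 0.2 rad and z of mould_a_center in the frame of window between 0.042 and 0.058 m) or (horizontal distance between mould_b_center and stop_1 below 0.02 m and angle between the x axis of mould_b_center and the z axis of window, either way round below 0.2 rad and z of mould_b_center in the frame of window between 0.042 and 0.058 m) or (horizontal distance between mould_c_center and stop_1 below 0.02 m and angle between the x axis of mould_c_center and the z axis of window, either way round below 0.2 rad and z of mould_c_center in the frame of window between 0.042 and 0.058 m)) and value of joint carousel between 1.10664 and 1.40664 rad), for 0.2 s.
4. the next mould stands in the window pocket, carousel still one click on (((horizontal distance between mould_a_center and window below 0.02 m and angle between the x axis of mould_a_center and the z axis of window, either way round below 0.2 rad and z of mould_a_center in the frame of window between 0.042 and 0.058 m) or (horizontal distance between mould_b_center and window below 0.02 m and angle between the x axis of mould_b_center and the z axis of window, either way round below 0.2 rad and z of mould_b_center in the frame of window between 0.042 and 0.058 m) or (horizontal distance between mould_c_center and window below 0.02 m and angle between the x axis of mould_c_center and the z axis of window, either way round below 0.2 rad and z of mould_c_center in the frame of window between 0.042 and 0.058 m)) and value of joint carousel between 1.10664 and 1.40664 rad), for 0.2 s.
5. the carousel is two clicks on, with both moulds (((horizontal distance between mould_a_center and stop_1 below 0.02 m and angle between the x axis of mould_a_center and the z axis of window, either way round below 0.2 rad and z of mould_a_center in the frame of window between 0.042 and 0.058 m) or (horizontal distance between mould_b_center and stop_1 below 0.02 m and angle between the x axis of mould_b_center and the z axis of window, either way round below 0.2 rad and z of mould_b_center in the frame of window between 0.042 and 0.058 m) or (horizontal distance between mould_c_center and stop_1 below 0.02 m and angle between the x axis of mould_c_center and the z axis of window, either way round below 0.2 rad and z of mould_c_center in the frame of window between 0.042 and 0.058 m)) and ((horizontal distance between mould_a_center and stop_2 below 0.02 m and angle between the x axis of mould_a_center and the z axis of window, either way round below 0.2 rad and z of mould_a_center in the frame of window between 0.042 and 0.058 m) or (horizontal distance between mould_b_center and stop_2 below 0.02 m and angle between the x axis of mould_b_center and the z axis of window, either way round below 0.2 rad and z of mould_b_center in the frame of window between 0.042 and 0.058 m) or (horizontal distance between mould_c_center and stop_2 below 0.02 m and angle between the x axis of mould_c_center and the z axis of window, either way round below 0.2 rad and z of mould_c_center in the frame of window between 0.042 and 0.058 m)) and value of joint carousel between 2.36327 and 2.66327 rad), for 0.2 s.
6. with every mould loaded and clicked on, the fan button is pressed (((horizontal distance between mould_a_center and stop_1 below 0.02 m and angle between the x axis of mould_a_center and the z axis of window, either way round below 0.2 rad and z of mould_a_center in the frame of window between 0.042 and 0.058 m) or (horizontal distance between mould_a_center and stop_2 below 0.02 m and angle between the x axis of mould_a_center and the z axis of window, either way round below 0.2 rad and z of mould_a_center in the frame of window between 0.042 and 0.058 m) or (horizontal distance between mould_a_center and stop_3 below 0.02 m and angle between the x axis of mould_a_center and the z axis of window, either way round below 0.2 rad and z of mould_a_center in the frame of window between 0.042 and 0.058 m)) and ((horizontal distance between mould_b_center and stop_1 below 0.02 m and angle between the x axis of mould_b_center and the z axis of window, either way round below 0.2 rad and z of mould_b_center in the frame of window between 0.042 and 0.058 m) or (horizontal distance between mould_b_center and stop_2 below 0.02 m and angle between the x axis of mould_b_center and the z axis of window, either way round below 0.2 rad and z of mould_b_center in the frame of window between 0.042 and 0.058 m) or (horizontal distance between mould_b_center and stop_3 below 0.02 m and angle between the x axis of mould_b_center and the z axis of window, either way round below 0.2 rad and z of mould_b_center in the frame of window between 0.042 and 0.058 m)) and ((horizontal distance between mould_c_center and stop_1 below 0.02 m and angle between the x axis of mould_c_center and the z axis of window, either way round below 0.2 rad and z of mould_c_center in the frame of window between 0.042 and 0.058 m) or (horizontal distance between mould_c_center and stop_2 below 0.02 m and angle between the x axis of mould_c_center and the z axis of window, either way round below 0.2 rad and z of mould_c_center in the frame of window between 0.042 and 0.058 m) or (horizontal distance between mould_c_center and stop_3 below 0.02 m and angle between the x axis of mould_c_center and the z axis of window, either way round below 0.2 rad and z of mould_c_center in the frame of window between 0.042 and 0.058 m)) and ((horizontal distance between mould_a_center and stop_1 below 0.02 m and angle between the x axis of mould_a_center and the z axis of window, either way round below 0.2 rad and z of mould_a_center in the frame of window between 0.042 and 0.058 m) or (horizontal distance between mould_b_center and stop_1 below 0.02 m and angle between the x axis of mould_b_center and the z axis of window, either way round below 0.2 rad and z of mould_b_center in the frame of window between 0.042 and 0.058 m) or (horizontal distance between mould_c_center and stop_1 below 0.02 m and angle between the x axis of mould_c_center and the z axis of window, either way round below 0.2 rad and z of mould_c_center in the frame of window between 0.042 and 0.058 m)) and ((horizontal distance between mould_a_center and stop_2 below 0.02 m and angle between the x axis of mould_a_center and the z axis of window, either way round below 0.2 rad and z of mould_a_center in the frame of window between 0.042 and 0.058 m) or (horizontal distance between mould_b_center and stop_2 below 0.02 m and angle between the x axis of mould_b_center and the z axis of window, either way round below 0.2 rad and z of mould_b_center in the frame of window between 0.042 and 0.058 m) or (horizontal distance between mould_c_center and stop_2 below 0.02 m and angle between the x axis of mould_c_center and the z axis of window, either way round below 0.2 rad and z of mould_c_center in the frame of window between 0.042 and 0.058 m)) and value of joint fan_button above 0.004 m), for 0.05 s.
At the end, for the whole second after the job is handed in: Cooled mould flat on the board, centres within 30 mm; every other mould on its short end (within 0.2 rad of upright, centre within 20 mm of a stop) at stops 1, 2 (and 3) in a row; window pocket empty, button up (all of step 1 and ((horizontal distance between mould_a_center and stop_1 below 0.02 m and angle between the x axis of mould_a_center and the z axis of window, either way round below 0.2 rad and z of mould_a_center in the frame of window between 0.042 and 0.058 m) or (horizontal distance between mould_a_center and stop_2 below 0.02 m and angle between the x axis of mould_a_center and the z axis of window, either way round below 0.2 rad and z of mould_a_center in the frame of window between 0.042 and 0.058 m) or (horizontal distance between mould_a_center and stop_3 below 0.02 m and angle between the x axis of mould_a_center and the z axis of window, either way round below 0.2 rad and z of mould_a_center in the frame of window between 0.042 and 0.058 m)) and ((horizontal distance between mould_b_center and stop_1 below 0.02 m and angle between the x axis of mould_b_center and the z axis of window, either way round below 0.2 rad and z of mould_b_center in the frame of window between 0.042 and 0.058 m) or (horizontal distance between mould_b_center and stop_2 below 0.02 m and angle between the x axis of mould_b_center and the z axis of window, either way round below 0.2 rad and z of mould_b_center in the frame of window between 0.042 and 0.058 m) or (horizontal distance between mould_b_center and stop_3 below 0.02 m and angle between the x axis of mould_b_center and the z axis of window, either way round below 0.2 rad and z of mould_b_center in the frame of window between 0.042 and 0.058 m)) and ((horizontal distance between mould_c_center and stop_1 below 0.02 m and angle between the x axis of mould_c_center and the z axis of window, either way round below 0.2 rad and z of mould_c_center in the frame of window between 0.042 and 0.058 m) or (horizontal distance between mould_c_center and stop_2 below 0.02 m and angle between the x axis of mould_c_center and the z axis of window, either way round below 0.2 rad and z of mould_c_center in the frame of window between 0.042 and 0.058 m) or (horizontal distance between mould_c_center and stop_3 below 0.02 m and angle between the x axis of mould_c_center and the z axis of window, either way round below 0.2 rad and z of mould_c_center in the frame of window between 0.042 and 0.058 m)) and ((horizontal distance between mould_a_center and stop_1 below 0.02 m and angle between the x axis of mould_a_center and the z axis of window, either way round below 0.2 rad and z of mould_a_center in the frame of window between 0.042 and 0.058 m) or (horizontal distance between mould_b_center and stop_1 below 0.02 m and angle between the x axis of mould_b_center and the z axis of window, either way round below 0.2 rad and z of mould_b_center in the frame of window between 0.042 and 0.058 m) or (horizontal distance between mould_c_center and stop_1 below 0.02 m and angle between the x axis of mould_c_center and the z axis of window, either way round below 0.2 rad and z of mould_c_center in the frame of window between 0.042 and 0.058 m)) and ((horizontal distance between mould_a_center and stop_2 below 0.02 m and angle between the x axis of mould_a_center and the z axis of window, either way round below 0.2 rad and z of mould_a_center in the frame of window between 0.042 and 0.058 m) or (horizontal distance between mould_b_center and stop_2 below 0.02 m and angle between the x axis of mould_b_center and the z axis of window, either way round below 0.2 rad and z of mould_b_center in the frame of window between 0.042 and 0.058 m) or (horizontal distance between mould_c_center and stop_2 below 0.02 m and angle between the x axis of mould_c_center and the z axis of window, either way round below 0.2 rad and z of mould_c_center in the frame of window between 0.042 and 0.058 m)) and value of joint fan_button below 0.002 m); the robot touches nothing.
It fails at once if a bystander is moved more than 4 cm (distance of any of timer, ring_cutter, sugar_shaker, lemon_1, honey_jar from where it was at the start of the episode above 0.04 m).
Of mould_a, mould_b, mould_c only 2 to 3 are there at a start; the rules pass over those that are not, and their reading is None.
At some moment in a run one of mould_a, mould_b, mould_c may be knocked a few centimetres aside while the robot is not near it.
Once in a run the grip may slacken for a moment while it holds something.
It also fails if it takes over 210 s, if anything falls off the work surface, if the arm or the gripper's body presses on something with over 40 N, if the wrist force passes 120 N, or if a joint passes its speed limit or range.

## Robot

A 6-joint arm with a two-finger parallel gripper is mounted at the origin on the work surface; the furniture and walls round the work are solid. World frame = base frame: x ahead of the robot, y to its left, z up, the work surface at z = 0. Lengths are in m, angles in rad, forces in N, time in s.
With the tool pointing down it reaches from about 0.35 to 0.85 m from the base axis. Payload 8.1 kg.
Tool frame: the origin (TCP) lies on the mounting face of the last link; the fingertips stand 186 mm ahead of it and the grasp point (between the pads) lies 167 mm ahead of it; z points along the fingers, y is the line along which they close (so a half turn about z gives the same grasp; the last joint's range is limited). The gripper opens to 93 mm and grips with 3 to 60 N. Pads are 15 mm wide; open, the fingers measure 128 mm over their backs; the gripper's body (75 mm by 188 mm) begins 65 mm behind the grasp point.
Start: joints at [1.119, 0.13, 1.488, -0, 1.523, -0.085], TCP at [0.215, 0.56, 0.405] pointing down, gripper open.
Joint ranges: [-2.96, 2.96], [-0.89, 2.26], [0.02, 2.5], [-1.34, 4.48], [0, 2.73], [-2.66, 2.66]. Speed limits (rad/s): [2.39, 2.39, 2.79, 3.14, 3.14, 3.14].

## Interface

Orientations are given as a rotation vector (axis times angle).
In Python, from plant import * gives the robot as it stands. The module is installed in compiled form; this text tells all that it offers.
- The arm moves only by the tool arm_command, never from a script. Its argument "increments" is a list of rows, each a list of 6 numbers: the shift along the tool's x, y, z in units of 0.2 m (1.0 is 0.2 m), then the turn, a rotation vector about the tool's x, y, z in units of pi rad (1.0 is pi rad). A call has exactly 5 rows; each row is the pose to reach, as a shift and turn from the pose commanded when the call began, along the tool's axes at that moment, turning the shorter way round; what a row does not reach only later rows make up. A row lasts 1/8 s, in which the tool goes at most 62.5 mm and 10.7 degrees, less where a joint would pass 70% of its speed; a pose out of reach is approached as far as the arm can. A call with a number of a shift or a turn outside -1 to 1 is refused whole. A call with a gripper value outside its range is refused whole. "fingers" is the closure, from -1 (fully open) to 1 (shut), set as the call begins (left out, the last holds). The fingers move at their own pace and stop on an object; "force" is the grip in N (left out, the last holds). Time passes only in rows, so rows that repeat a pose let the fingers close, or fill a call up. It gives the time, the measured TCP pose, the force, the opening and the grip force at its end, in the units of the state.
- read_state(): the state, without advancing time (a new reading comes with each control period).
- read_camera(name): name is "scene" or "top" or "wrist"; returns a dict with "image" (384x512x3 uint8, red, green, blue), "fx", "fy", "cx", "cy" (pixels), "T" (4x4, takes a point from camera to world coordinates). Camera axes: x right, y down, z forward; pixel columns grow to the right and rows downward; lengths in m; the calibration is good to about 2 mm. The wrist camera is an equidistant fisheye: a pixel r from the principal point sees the ray r / f radians off the axis. A picture is of the moment at which its call begins. There is no depth.
- close_job(): hands the job in; it is judged then, once.
The state is a dict: "t": time; "q": joint angles; "dq": joint speeds; "joint_torque": joint torques, N m; "tool_pos": TCP position; "orientation": TCP orientation; "force": force on the tool from outside, world axes, zero at the start; "wrist_torque": the same for the moment, N m; "opening": finger opening in m; "gripper_force": force on a finger pad.
Only numpy, scipy, OpenCV 4.12 (cv2) and the standard library are available. Lean on these libraries where they do the work, as an engineer would, in place of code of your own. Each camera call takes 0.05 s, during which the arm holds its last target. There are 200 camera calls.

## Working session

There is one attempt and no reset: what is moved stays moved. The work goes in short steps, Python scripts to look and compute and a tool call to move; the robot and the scene stay as the last step left them, time stands still between calls to the robot, and variables do not carry over. Pictures are saved under pics/ and viewed, at most 15 in all, crops included, and the job is handed in when it is done.

Besides the shell and the picture viewer there is one more tool, called after "Call:" as name(argument=value, ...), one argument or row to a line, values as JSON. arm_command: Moves the arm, as the interface text tells. Shifts and turns lie within -1 to 1; 1 stands for 0.2 m of shift or pi rad of turn. Its arguments: {"type":"object","properties":{"increments":{"type":"array","items":{"type":"array","items":{"type":"number","minimum":-1,"maximum":1}}},"fingers":{"type":"number"},"force":{"type":"number"}},"required":["increments"]}

```bash
mkdir -p pics; python3 - <<'E'
from plant import *
import cv2,numpy as np
s=read_state();print({k:np.round(v,3).tolist() for k,v in s.items()})
for n in("scene","top"):
    c=read_camera(n);cv2.imwrite(f"pics/{n}0.png",cv2.resize(c["image"][:,:,::-1],None,fx=1.5,fy=1.5,interpolation=cv2.INTER_CUBIC))
    print(n,c["fx"],c["cx"],c["cy"],np.round(c["T"],3).tolist())
    np.savez(f"{n}0.npz",**c)
E
```

```text
{'t': 0.0, 'q': [1.119, 0.131, 1.489, -0.0, 1.523, -0.085], 'dq': [0.0, -0.0, 0.001, 0.001, -0.001, -0.001], 'joint_torque': [-0.0, -55.986, -49.177, 0.077, 0.036, -0.0], 'tool_pos': [0.215, 0.56, 0.404], 'orientation': [-0.573, -3.088, 0.003], 'force': [0.321, -0.605, 0.603], 'wrist_torque': [-0.031, -0.016, 0.049], 'gripper_force': 0.0, 'opening': 0.093}
scene 452.689357934261 249.96333120487847 190.42156394521956 [[-0.719, -0.353, 0.599, -0.438], [-0.695, 0.353, -0.626, 1.125], [0.01, -0.866, -0.499, 0.932], [0.0, 0.0, 0.0, 1.0]]
top 389.5761474893573 260.75211457279596 189.52665530999988 [[0.003, -0.997, 0.077, 0.44], [-1.0, -0.003, 0.0, 0.14], [-0.0, -0.077, -0.997, 1.596], [0.0, 0.0, 0.0, 1.0]]
```

View pics/scene0.png

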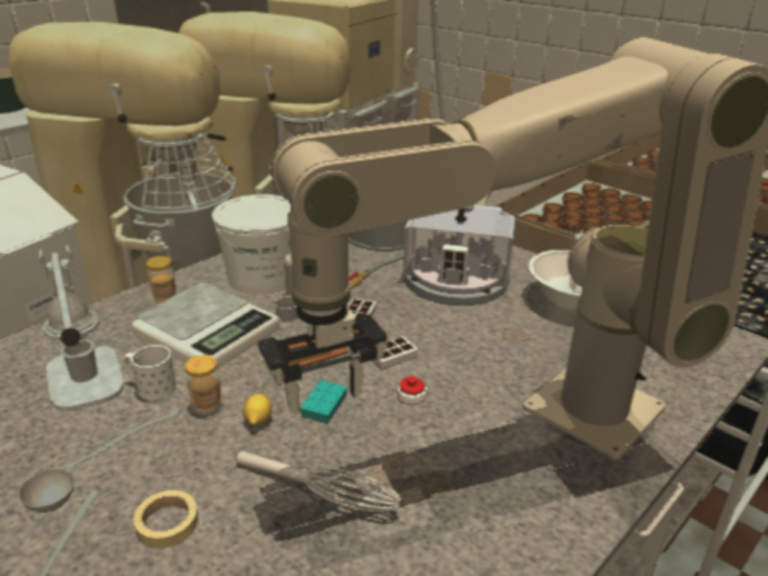

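View pics/top0.png

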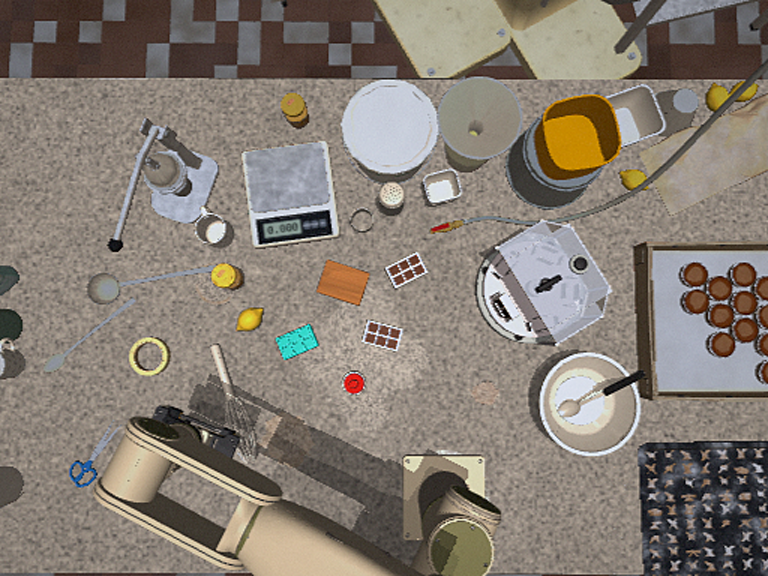

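Top view (1.5x pixels): white moulds lie at (407,270) and (383,335). The turquoise look-alike at (297,342) is not meant. The board is at (343,282), the carousel handle at (548,285) and the fan button at (579,263). The cooled mould stands in the window at about (502,308).

```bash
cat > h.py <<'E'
import cv2,numpy as np
from scipy.spatial.transform import Rotation as R
def load(n): return dict(np.load(n))
def ray(c,u,v,z):
    d=c["T"][:3,:3]@np.array([(u-c["cx"])/c["fx"],(v-c["cy"])/c["fy"],1]);o=c["T"][:3,3]
    return o+d*(z-o[2])/d[2]
def blobs(c,lo,hi,box,amin=60):
    x0,y0,x1,y1=box
    hsv=cv2.cvtColor(c["image"],cv2.COLOR_RGB2HSV)
    m=cv2.inRange(hsv,np.array(lo),np.array(hi));k=np.zeros_like(m);k[y0:y1,x0:x1]=m[y0:y1,x0:x1]
    k=cv2.morphologyEx(k,cv2.MORPH_CLOSE,np.ones((7,7)))
    cs,_=cv2.findContours(k,cv2.RETR_EXTERNAL,cv2.CHAIN_APPROX_NONE)
    return [q for q in cs if cv2.contourArea(q)>amin]
def rect(c,q,z):
    P=np.array([ray(c,*p,z)[:2] for p in q[:,0,:]]).astype(np.float32)
    (x,y),(w,h),a=cv2.minAreaRect(P)
    if w<h:w,h,a=h,w,a+90
    return np.round([x,y,w,h,a%180],4)
E
python3 - <<'E'
from h import *
c=load("top0.npz")
for q in blobs(c,(0,0,185),(179,50,255),(235,160,295,240)): print("mould",q.mean(0),rect(c,q,.024))
for q in blobs(c,(5,110,60),(20,255,255),(200,165,255,210)): print("board",q.mean(0),rect(c,q,.01))
for q in blobs(c,(0,0,0),(179,255,60),(345,160,410,210),8): print("dark",q.mean(0).round(1),rect(c,q,.2),rect(c,q,.18))
im=c["image"][:,:,::-1]
a=cv2.resize(im[140:240,225:420],None,fx=4,fy=4,interpolation=cv2.INTER_CUBIC)
cv2.imwrite("pics/crop0.png",a)
E
```

```text
mould [[254.83163265 219.99489796]] [ 0.4567  0.1459  0.1971  0.1888 90.1582]
mould [[269.0375 181.3   ]] [5.92400e-01 1.08500e-01 1.18300e-01 7.09000e-02 1.16851e+02]
board [[228.25773196 188.08247423]] [ 0.5682  0.2733  0.1241  0.0939 72.4466]
dark [[365.  188.7]] [ 5.529000e-01 -2.335000e-01  6.530000e-02  2.580000e-02  1.309014e+02] [ 5.546000e-01 -2.388000e-01  6.620000e-02  2.620000e-02  1.309014e+02]
dark [[386.7 175.3]] [ 5.996000e-01 -3.123000e-01  2.570000e-02  2.520000e-02  1.787731e+02] [ 6.01800e-01 -3.18800e-01  2.61000e-02  2.56000e-02  1.78773e+02]
```

View pics/crop0.png

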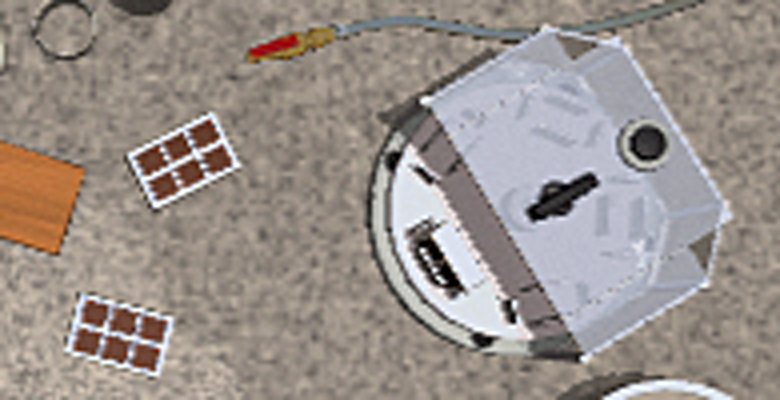

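The crop confirms two white six-piece moulds, centred at crop pixels (184,160) and (121,334), and no third. The window front edge runs from (425,100) to (585,357), and the button is at (647,143).

```bash
python3 - <<'E'
from h import *
c=load("top0.npz")
w=lambda u,v,z:ray(c,225+(u+.5)/4-.5,140+(v+.5)/4-.5,z)[:2].round(4)
F=[w(425,100,.168),w(585,357,.168)];print("front corners",F,np.linalg.norm(F[0]-F[1]))
m=(F[0]+F[1])/2;d=F[0]-F[1];yaw=np.arctan2(-d[0],d[1]) ;x=np.array([np.cos(yaw),np.sin(yaw)])
if x[1]>0:x=-x
print("yaw",np.degrees(np.arctan2(x[1],x[0])),"axis",m+.05*x)
print("handle top",w(563,195,.22),"button",w(647,143,.185),"back",[w(p[0],p[1],.168) for p in((730,213),(548,28))])
print("mouldtop",w(435,257,.145))
# foot circle left rim at z=.026 from crop points
P=np.array([w(*p,.026) for p in((367,215),(380,162),(372,262),(398,307),(440,340))]);
A=np.c_[2*P,np.ones(5)];s=np.linalg.lstsq(A,(P**2).sum(1),rcond=None)[0];print("foot",s[:2],np.sqrt(s[2]+s[:2]@s[:2]))
for n,box in(("A",(250,160,290,200)),("B",(238,205,272,240))):
    q=np.vstack(blobs(c,(0,70,30),(15,255,150),box,5));print(n,"choc",q.mean(0),rect(c,q,.026))
q=np.array([[82,293],[174,320],[160,376],[68,350]]);print("B corners",[w(*p,.024) for p in q],np.mean([w(*p,.024) for p in q],0))
q=np.array([[128,155],[215,113],[241,163],[155,208]]);print("A corners",np.mean([w(*p,.024) for p in q],0))
E
```

```text
front corners [array([ 0.643 , -0.1181]), array([ 0.4072, -0.2614])] 0.2759284871121502
yaw -58.71217980096784 axis [ 0.55106687 -0.23247846]
handle top [ 0.5511 -0.23  ] button [ 0.6017 -0.3167] back [array([ 0.5392, -0.397 ]), array([ 0.7106, -0.2328])]
mouldtop [ 0.4989 -0.1299]
foot [ 0.53880807 -0.21524312] 0.13232192958114591
A choc [[270.36666667 179.71666667]] [6.014000e-01 1.003000e-01 8.340000e-02 5.080000e-02 1.168442e+02]
B choc [[254.73770492 223.52459016]] [4.24900e-01 1.64400e-01 8.09000e-02 5.14000e-02 7.61576e+01]
B corners [array([0.4666, 0.2035]), array([0.4398, 0.1108]), array([0.3837, 0.1248]), array([0.4095, 0.2172])] [0.4249   0.164075]
A corners [0.60185 0.1001 ]
```

```bash
cat > plan.py <<'E'
import json,sys,os
from h import *
from plant import read_state
G=.167; YAW=-59.0
XC=lambda a:np.array([np.cos(np.radians(a)),np.sin(np.radians(a)),0])
def pose(g,head,tilt,flip):
    """grasp point g, tool z = tilt deg off vertical towards heading head; flip=+-1 sign of y"""
    h=XC(head);t=np.radians(tilt);z=np.sin(t)*h-np.cos(t)*np.array([0,0,1.])
    y=flip*np.array([-h[1],h[0],0]);x=np.cross(y,z)
    return np.array(g)-G*z, R.from_matrix(np.c_[x,y,z])
def cur():
    s=read_state()
    if os.path.exists("cmd.json"):
        p,r=json.load(open("cmd.json"));p=np.array(p);r=R.from_rotvec(r)
        e=np.linalg.norm(p-s["tool_pos"]);a=np.degrees((r.inv()*R.from_rotvec(s["orientation"])).magnitude())
        print("t",round(s["t"],2),"cmd err mm %.1f deg %.1f"%(e*1e3,a),"open",round(s["opening"],4),"F",np.round(s["force"],1),"q",np.round(s["q"],2))
        if e<.012 and a<3:return p,r
        print("!! using measured")
    return np.array(s["tool_pos"]),R.from_rotvec(s["orientation"])
def plan(wps,vmax=.05,wmax=9.5):
    p,r=cur()
    for k,(P,Q) in enumerate(wps):
        d=np.linalg.norm(P-p);a=np.degrees((r.inv()*Q).magnitude())
        n=max(1,int(np.ceil(max(d/vmax,a/wmax)/5-.02)))
        p0,r0=p,r;rv=(r0.inv()*Q).as_rotvec()
        for i in range(n):
            rows=[]
            for j in range(1,6):
                f=(i*5+j)/(5*n);T=p0+f*(P-p0);S=r0*R.from_rotvec(f*rv)
                rows.append(np.r_[r.inv().apply(T-p)/.2,(r.inv()*S).as_rotvec()/np.pi])
            rows=np.round(rows,3)+0.
            print("wp",k,"call",json.dumps(rows.tolist()))
            p,r=p+r.apply(rows[-1,:3]*.2),r*R.from_rotvec(rows[-1,3:]*np.pi)
    json.dump([p.tolist(),r.as_rotvec().tolist()],open("cmd.json","w"))
E
python3 - <<'E'
from plan import *
s=read_state();print(R.from_rotvec(s["orientation"]).as_matrix().round(2))
ax=np.array([.551,-.2312,0]);x=XC(YAW);win=ax-.095*x;print("win",win)
g=win-.010*x+[0,0,.122]
for f in(1,-1):
    P,Q=pose(g,YAW,45,f);print(f,P.round(3),np.degrees((R.from_rotvec(s["orientation"]).inv()*Q).magnitude()))
pre=lambda d,f:(lambda a:(a[0]-d*a[1].apply([0,0,1]),a[1]))(pose(g,YAW,45,f))
plan([(np.array([.36,.33,.42]),pose(g,YAW,0,1)[1]),pre(.10,1)])
E
```

```text
[[-0.93  0.36 -0.  ]
 [ 0.36  0.93 -0.  ]
 [ 0.   -0.   -1.  ]]
win [ 0.50207138 -0.14976911  0.        ]
1 [ 0.436 -0.04   0.24 ] 58.22657101252036
-1 [ 0.436 -0.04   0.24 ] 144.970050903039
wp 0 call [[-0.109, -0.081, -0.008, 0.0, 0.0, 0.021], [-0.218, -0.163, -0.016, 0.0, 0.0, 0.042], [-0.327, -0.244, -0.024, 0.0, 0.0, 0.063], [-0.435, -0.325, -0.032, 0.0, 0.0, 0.084], [-0.544, -0.407, -0.04, 0.0, 0.0, 0.106]]
wp 0 call [[-0.13, -0.041, -0.008, 0.0, 0.0, 0.021], [-0.259, -0.082, -0.016, 0.0, 0.0, 0.042], [-0.389, -0.123, -0.024, 0.0, 0.0, 0.063], [-0.518, -0.165, -0.032, 0.0, 0.0, 0.084], [-0.648, -0.206, -0.04, 0.0, 0.0, 0.105]]
wp 1 call [[-0.143, -0.063, 0.055, 0.0, -0.025, 0.0], [-0.285, -0.125, 0.11, 0.0, -0.05, 0.0], [-0.428, -0.188, 0.164, 0.0, -0.075, 0.0], [-0.571, -0.25, 0.219, 0.0, -0.1, 0.0], [-0.714, -0.313, 0.274, 0.0, -0.125, 0.0]]
wp 1 call [[-0.11, -0.063, 0.105, 0.0, -0.025, 0.0], [-0.221, -0.125, 0.211, 0.0, -0.05, 0.0], [-0.332, -0.188, 0.316, 0.0, -0.075, 0.0], [-0.443, -0.25, 0.421, 0.0, -0.1, 0.0], [-0.554, -0.313, 0.526, 0.0, -0.125, 0.0]]
```

Call:
arm_command(
  increments=[
    [-0.109,-0.081,-0.008,0,0,0.021],
    [-0.218,-0.163,-0.016,0,0,0.042],
    [-0.327,-0.244,-0.024,0,0,0.063],
    [-0.435,-0.325,-0.032,0,0,0.084],
    [-0.544,-0.407,-0.04,0,0,0.106],
  ],
  fingers=-1,
  force=25,
)

```text
t: 0.72
tool_pos: [0.2878, 0.4442, 0.4123]
orientation: [-1.08, -2.95, 0.001]
force: [-0.0, -0.2, -0.1]
opening: 0.093
gripper_force: 0.0
```

Call:
arm_command(
  increments=[
    [-0.13,-0.041,-0.008,0,0,0.021],
    [-0.259,-0.082,-0.016,0,0,0.042],
    [-0.389,-0.123,-0.024,0,0,0.063],
    [-0.518,-0.165,-0.032,0,0,0.084],
    [-0.648,-0.206,-0.04,0,0,0.105],
  ],
)

```text
t: 1.35
tool_pos: [0.3604, 0.3292, 0.4203]
orientation: [-1.55, -2.732, 0.001]
force: [-0.3, -0.1, 1.0]
opening: 0.093
gripper_force: 0.0
```

Call:
arm_command(
  increments=[
    [-0.143,-0.063,0.055,0,-0.025,0],
    [-0.285,-0.125,0.11,0,-0.05,0],
    [-0.428,-0.188,0.164,0,-0.075,0],
    [-0.571,-0.25,0.219,0,-0.1,0],
    [-0.714,-0.313,0.274,0,-0.125,0],
  ],
)

```text
t: 1.98
tool_pos: [0.3799, 0.1744, 0.3653]
orientation: [1.371, 2.424, -0.275]
force: [-0.3, -0.0, -0.5]
opening: 0.0929
gripper_force: 0.0
```

Call:
arm_command(
  increments=[
    [-0.11,-0.063,0.105,0,-0.025,0],
    [-0.221,-0.125,0.211,0,-0.05,0],
    [-0.332,-0.188,0.316,0,-0.075,0],
    [-0.443,-0.25,0.421,0,-0.1,0],
    [-0.554,-0.313,0.526,0,-0.125,0],
  ],
)

```text
t: 2.6
tool_pos: [0.3997, 0.0201, 0.3106]
orientation: [1.186, 2.099, -0.493]
force: [0.3, 0.2, 0.1]
opening: 0.0929
gripper_force: 0.0
```

Excellent tracking. I'll look with the wrist camera.

```bash
python3 - <<'E'
from plan import *
from plant import read_camera
cur()
c=read_camera("wrist");np.savez("w1.npz",**c);cv2.imwrite("pics/w1.png",cv2.resize(c["image"][:,:,::-1],None,fx=1.5,fy=1.5,interpolation=cv2.INTER_CUBIC))
print(c["fx"],c["cx"],c["cy"],c["T"].round(3).tolist())
E
```

```text
t 2.6 cmd err mm 0.7 deg 0.1 open 0.0929 F [0.3 0.2 0.1] q [ 0.25 -0.47  2.3  -0.82  1.18 -0.02]
297.3186396354542 256.5147339899514 196.46796090989903 [[0.857, 0.257, 0.446, 0.381], [0.515, -0.424, -0.745, 0.051], [-0.002, 0.868, -0.496, 0.246], [0.0, 0.0, 0.0, 1.0]]
```

View pics/w1.png

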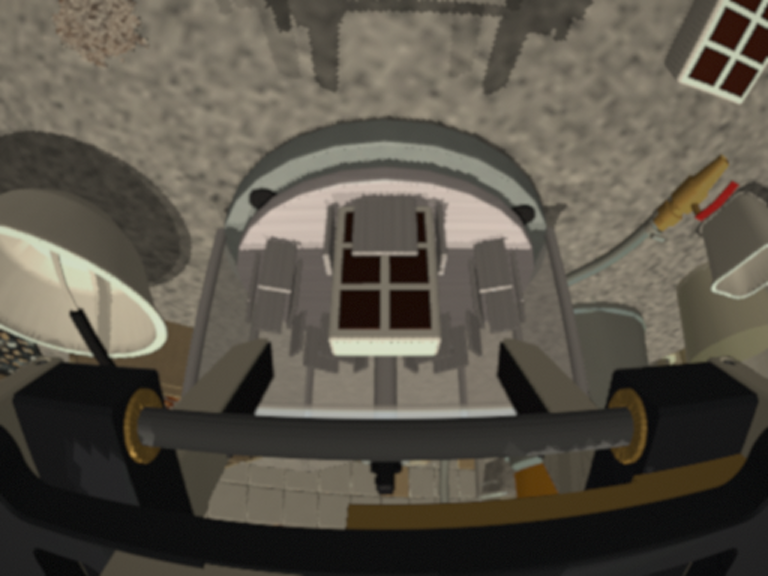

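The mould stands in the window with its chocolate outward. Its top face spans (330,338) to (440,338) in front and ends at about y=355 behind. The outer plate's top edge is at (355–418,252) and the side plates at x≈330 and x≈443. I'll measure with the fisheye model.

```bash
cat >> h.py <<'E'
def fray(c,u,v,z):
    a=np.array([(u-c["cx"])/c["fx"],(v-c["cy"])/c["fy"]]);r=np.linalg.norm(a)
    d=c["T"][:3,:3]@np.r_[a/r*np.sin(r),np.cos(r)];o=c["T"][:3,3];return o+d*(z-o[2])/d[2]
E
python3 - <<'E'
from h import *
c=load("w1.npz");im=c["image"]
g=cv2.cvtColor(im,cv2.COLOR_RGB2GRAY)
m=((g>205)&(np.indices(g.shape)[0]>215)&(np.indices(g.shape)[0]<245)&(abs(np.indices(g.shape)[1]-256)<45)).astype(np.uint8)
cs=max(cv2.findContours(m,0,1)[0],key=cv2.contourArea);q=cv2.boundingRect(cs);print("top strip box",q)
P=np.array([fray(c,*p,.145)[:2] for p in cs[:,0]]).astype(np.float32)
(x,y),(w,h),a=cv2.minAreaRect(P);print("mould top",x,y,w,h,a)
f=lambda u,v,z:fray(c,(u+.5)/1.5-.5,(v+.5)/1.5-.5,z).round(4)
print("hand corners",[f(*p,.145) for p in((330,338),(441,338),(437,355),(333,355))])
print("outer plate top",f(354,251,.09),f(418,251,.09))
print("side plates near top",f(331,268,.087),f(441,268,.087),"handle",f(385,478,.203))
E
```

```text
top strip box (222, 227, 69, 9)
mould top 0.5021575093269348 -0.15233120322227478 0.058869197964668274 0.018035873770713806 31.27522850036621
hand corners [array([ 0.4701, -0.1572,  0.145 ]), array([ 0.5228, -0.1253,  0.145 ]), array([ 0.5361, -0.1466,  0.145 ]), array([ 0.4822, -0.1793,  0.145 ])]
outer plate top [ 0.4773 -0.1465  0.09  ] [ 0.5104 -0.1265  0.09  ]
side plates near top [ 0.4751 -0.175   0.087 ] [ 0.5366 -0.1378  0.087 ] handle [ 0.5833 -0.2861  0.203 ]
```

```bash
cat > pts.py <<'E'
from plan import *
x=XC(YAW);win=np.array([.502,-.1505,0])
gs=win-.010*x+[0,0,.122]
up=np.array([0,0,1.])
def off(a,d): return a[0]-d*a[1].apply([0,0,1]),a[1]
def flat(c,E,a=.027,z=.022): return pose(np.array([c[0],c[1],0])+a*XC(E)+z*up,E+180,45,-1)
def lift(a,h): return a[0]+h*up,a[1]
E
python3 - <<'E'
from pts import *
plan([off(pose(gs,YAW,45,1),.04),pose(gs,YAW,45,1)])
print("---");
st=pose(gs,YAW,45,1)
fl=flat([.568,.2733],-107.6,z=.034)
plan([lift(st,.07),lift(st,.14),pose([.53,.04,.28],-83,0,1),lift(fl,.10),fl])
E
```

```text
t 2.65 cmd err mm 3.7 deg 0.3 open 0.093 F [-0.7 -1.4 -1.8] q [ 0.24 -0.46  2.3  -0.83  1.18 -0.01]
wp 0 call [[0.0, 0.0, 0.06, 0.0, 0.0, 0.0], [-0.001, -0.001, 0.121, 0.0, 0.0, 0.0], [-0.001, -0.001, 0.181, 0.0, 0.0, 0.0], [-0.001, -0.001, 0.242, 0.0, 0.0, 0.0], [-0.002, -0.002, 0.302, 0.0, 0.0, 0.0]]
wp 1 call [[0.0, 0.0, 0.04, 0.0, 0.0, 0.0], [0.0, 0.0, 0.08, 0.0, 0.0, 0.0], [0.0, 0.0, 0.12, 0.0, 0.0, 0.0], [0.0, 0.0, 0.16, 0.0, 0.0, 0.0], [0.0, 0.0, 0.2, 0.0, 0.0, 0.0]]
---
t 2.65 cmd err mm 97.3 deg 0.3 open 0.093 F [-0.7 -1.4 -1.8] q [ 0.24 -0.46  2.3  -0.83  1.18 -0.01]
!! using measured
wp 0 call [[-0.05, 0.002, 0.048, 0.0, 0.0, 0.0], [-0.1, 0.003, 0.096, 0.0, 0.001, 0.0], [-0.15, 0.005, 0.144, -0.001, 0.001, 0.001], [-0.2, 0.006, 0.193, -0.001, 0.001, 0.001], [-0.249, 0.008, 0.241, -0.001, 0.002, 0.001]]
wp 1 call [[-0.05, 0.0, -0.05, 0.0, 0.0, 0.0], [-0.099, 0.0, -0.099, 0.0, 0.0, 0.0], [-0.149, 0.0, -0.149, 0.0, 0.0, 0.0], [-0.198, 0.0, -0.198, 0.0, 0.0, 0.0], [-0.248, 0.0, -0.248, 0.0, 0.0, 0.0]]
wp 2 call [[-0.016, 0.061, -0.031, 0.005, 0.025, 0.013], [-0.033, 0.122, -0.
[... 368 characters left out ...]
-0.187, 0.026, 0.123, 0.063]]
wp 3 call [[0.048, 0.003, 0.097, -0.005, 0.025, 0.013], [0.095, 0.006, 0.195, -0.011, 0.049, 0.026], [0.143, 0.009, 0.292, -0.016, 0.074, 0.039], [0.19, 0.011, 0.39, -0.021, 0.098, 0.052], [0.238, 0.014, 0.487, -0.027, 0.123, 0.065]]
wp 3 call [[0.006, -0.011, 0.108, -0.005, 0.025, 0.013], [0.012, -0.023, 0.215, -0.011, 0.049, 0.026], [0.019, -0.034, 0.323, -0.016, 0.074, 0.039], [0.025, -0.046, 0.431, -0.021, 0.098, 0.052], [0.031, -0.058, 0.538, -0.027, 0.123, 0.065]]
wp 4 call [[-0.071, 0.0, 0.071, 0.0, 0.0, 0.0], [-0.141, 0.0, 0.142, 0.0, 0.0, 0.0], [-0.212, 0.0, 0.212, 0.0, 0.0, 0.0], [-0.283, 0.0, 0.283, 0.0, 0.0, 0.0], [-0.353, 0.0, 0.354, 0.0, 0.0, 0.0]]
```

Call:
arm_command(
  increments=[
    [0,0,0.06,0,0,0],
    [0,0,0.12,0,0,0],
    [0,0,0.18,0,0,0],
    [-0.001,-0.001,0.24,0,0,0],
    [-0.002,-0.002,0.302,0,0,0],
  ],
)

```text
t: 3.28
tool_pos: [0.422, -0.0165, 0.2681]
orientation: [1.188, 2.1, -0.492]
force: [0.1, 0.0, 0.1]
opening: 0.0928
gripper_force: 0.0
```

Call:
arm_command(
  increments=[
    [0,0,0.05,0,0,0],
    [0,0,0.1,0,0,0],
    [0,0,0.15,0,0,0],
    [0,0,0.2,0,0,0],
    [0,0,0.2,0,0,0],
  ],
)

```text
t: 3.9
tool_pos: [0.4361, -0.0407, 0.2397]
orientation: [1.189, 2.101, -0.493]
force: [-0.6, 0.1, 0.3]
opening: 0.0928
gripper_force: 0.0
```

Call:
arm_command(
  increments=[
    [0,0,0,0,0,0],
    [0,0,0,0,0,0],
    [0,0,0,0,0,0],
    [0,0,0,0,0,0],
    [0,0,0,0,0,0],
  ],
  fingers=1,
  force=40,
)

```text
t: 4.53
tool_pos: [0.4363, -0.0402, 0.2407]
orientation: [1.188, 2.1, -0.492]
force: [-0.5, 1.4, 1.1]
opening: 0.0635
gripper_force: 40.0
```

```bash
rm cmd.json; sed -i 's|^        if e<.012.*||; s|^        print("!! using.*|        if e>.008 or a>2:print("!! check")\n        return p,r|' plan.py
python3 - <<'E'
from pts import *
st=pose(gs,YAW,45,1);s=read_state()
print(st[0],s["tool_pos"],"g err",s["tool_pos"]-st[0],s["opening"],s["force"],s["gripper_force"],s["q"])
json.dump([st[0].tolist(),st[1].as_rotvec().tolist()],open("cmd.json","w"))
fl=flat([.568,.2733],-107.6,z=.034)
plan([lift(st,.07),lift(st,.14),pose([.53,.04,.28],-83,0,1),lift(fl,.10),fl])
E
```

```text
[ 0.4360304  -0.04070816  0.24008683] [ 0.43633112 -0.0402471   0.2406895 ] g err [0.00030072 0.00046105 0.00060266] 0.06349950098903796 [-0.48226228  1.44164297  1.12537854] 39.998027086257935 [ 0.066486   -0.27423137  2.29772356 -0.90483992  0.92697958  0.02377912]
t 4.53 cmd err mm 0.8 deg 0.0 open 0.0635 F [-0.5  1.4  1.1] q [ 0.07 -0.27  2.3  -0.9   0.93  0.02]
wp 0 call [[-0.049, 0.0, -0.049, 0.0, 0.0, 0.0], [-0.099, 0.0, -0.099, 0.0, 0.0, 0.0], [-0.148, 0.0, -0.148, 0.0, 0.0, 0.0], [-0.198, 0.0, -0.198, 0.0, 0.0, 0.0], [-0.247, 0.0, -0.247, 0.0, 0.0, 0.0]]
wp 1 call [[-0.05, 0.0, -0.05, 0.0, 0.0, 0.0], [-0.099, 0.0, -0.099, 0.0, 0.0, 0.0], [-0.149, 0.0, -0.149, 0.0, 0.0, 0.0], [-0.198, 0.0, -0.198, 0.0, 0.0, 0.0], [-0.248, 0.0, -0.248, 0.0, 0.0, 0.0]]
wp 2 call [[-0.016, 0.061, -0.031, 0.005, 0.025, 0.013], [-0.033, 0.122, -0.062, 0.01, 0.049, 0.025], [-0.049, 0.183, -0.093, 0.016, 0.074, 0.038], [-0.065, 0.244, -0.124, 0.021, 0.099, 0.051], [-0.082, 0.305, -0.155, 0.026, 0.123, 0.063]]
wp 2 call [[0.01, 0.059, -0.037, 0.005, 0.025, 0.013], [0.019, 0.118, -0.075, 0.011, 0.049, 0.025], [0.028, 0.177, -0.112, 0.016, 0.074, 0.038], [0.037, 0.236, -0.149, 0.021, 0.099, 0.051], [0.046, 0.295, -0.187, 0.026, 0.123, 0.063]]
wp 3 call [[0.048, 0.003, 0.097, -0.005, 0.025, 0.013], [0.095, 0.006, 0.195, -0.011, 0.049, 0.026], [0.143, 0.009, 0.292, -0.016, 0.074, 0.039], [0.19, 0.011, 0.39, -0.021, 0.098, 0.052], [0.238, 0.014, 0.487, -0.027, 0.123, 0.065]]
wp 3 call [[0.006, -0.011, 0.108, -0.005, 0.025, 0.013], [0.013, -0.023, 0.216, -0.011, 0.049, 0.026], [0.019, -0.035, 0.323, -0.016, 0.074, 0.039], [0.026, -0.046, 0.431, -0.021, 0.099, 0.052], [0.032, -0.058, 0.539, -0.027, 0.123, 0.065]]
wp 4 call [[-0.071, 0.0, 0.071, 0.0, 0.0, 0.0], [-0.141, 0.0, 0.141, 0.0, 0.0, 0.0], [-0.212, 0.0, 0.212, 0.0, 0.0, 0.0], [-0.283, 0.0, 0.283, 0.0, 0.0, 0.0], [-0.353, 0.0, 0.354, 0.0, 0.0, 0.0]]
```

Call:
arm_command(
  increments=[
    [-0.049,0,-0.049,0,0,0],
    [-0.099,0,-0.099,0,0,0],
    [-0.148,0,-0.148,0,0,0],
    [-0.198,0,-0.198,0,0,0],
    [-0.247,0,-0.247,0,0,0],
  ],
)

```text
t: 5.15
tool_pos: [0.4362, -0.0403, 0.3116]
orientation: [1.188, 2.1, -0.492]
force: [-0.3, -1.1, -1.2]
opening: 0.0633
gripper_force: 40.0
```

Call:
arm_command(
  increments=[
    [-0.05,0,-0.05,0,0,0],
    [-0.099,0,-0.099,0,0,0],
    [-0.149,0,-0.149,0,0,0],
    [-0.198,0,-0.198,0,0,0],
    [-0.248,0,-0.248,0,0,0],
  ],
)

```text
t: 5.78
tool_pos: [0.4362, -0.0403, 0.3813]
orientation: [1.188, 2.1, -0.492]
force: [0.7, -0.3, -1.2]
opening: 0.0634
gripper_force: 40.0
```

Call:
arm_command(
  increments=[
    [-0.016,0.061,-0.031,0.005,0.025,0.013],
    [-0.033,0.122,-0.062,0.01,0.049,0.025],
    [-0.049,0.183,-0.093,0.016,0.074,0.038],
    [-0.065,0.244,-0.124,0.021,0.099,0.051],
    [-0.082,0.305,-0.155,0.026,0.123,0.063],
  ],
)

```text
t: 6.4
tool_pos: [0.4836, 0.0003, 0.4147]
orientation: [1.628, 2.262, -0.273]
force: [0.2, -0.1, -1.6]
opening: 0.0634
gripper_force: 40.0
```

Call:
arm_command(
  increments=[
    [0.01,0.059,-0.037,0.005,0.025,0.013],
    [0.019,0.118,-0.075,0.011,0.049,0.025],
    [0.028,0.177,-0.112,0.016,0.074,0.038],
    [0.037,0.236,-0.149,0.021,0.099,0.051],
    [0.046,0.295,-0.187,0.026,0.123,0.063],
  ],
)

```text
t: 7.02
tool_pos: [0.5306, 0.0405, 0.4481]
orientation: [-2.08, -2.353, -0.002]
force: [-0.3, 0.8, -1.8]
opening: 0.0639
gripper_force: 40.0
```

Call:
arm_command(
  increments=[
    [0.048,0.003,0.097,-0.005,0.025,0.013],
    [0.095,0.006,0.195,-0.011,0.049,0.026],
    [0.143,0.009,0.292,-0.016,0.074,0.039],
    [0.19,0.011,0.39,-0.021,0.098,0.052],
    [0.238,0.014,0.487,-0.027,0.123,0.065],
  ],
)

```text
t: 7.65
tool_pos: [0.5274, 0.088, 0.3499]
orientation: [-2.114, -1.944, -0.467]
force: [-0.2, 0.2, -2.2]
opening: 0.0637
gripper_force: 40.0
```

Call:
arm_command(
  increments=[
    [0.006,-0.011,0.108,-0.005,0.025,0.013],
    [0.013,-0.023,0.216,-0.011,0.049,0.026],
    [0.019,-0.035,0.323,-0.016,0.074,0.039],
    [0.026,-0.046,0.431,-0.021,0.099,0.052],
    [0.032,-0.058,0.539,-0.027,0.123,0.065],
  ],
)

```text
t: 8.28
tool_pos: [0.5245, 0.1355, 0.2523]
orientation: [-2.055, -1.505, -0.855]
force: [-0.5, 0.1, -2.0]
opening: 0.0638
gripper_force: 40.0
```

```bash
python3 - <<'E'
from pts import *
from plant import read_camera
cur();s=read_state();fl=flat([.568,.2733],-107.6,z=.034);print(s["tool_pos"]-lift(fl,.1)[0])
c=read_camera("top");t=c["image"][100:290,180:330,::-1];d=read_camera("scene")["image"][120:310,130:330,::-1]
cv2.imwrite("pics/p2.png",np.hstack([cv2.resize(t,None,fx=2.2,fy=2.2),cv2.resize(d,None,fx=2.2,fy=2.2)]))
E
```

```text
t 8.28 cmd err mm 100.2 deg 0.1 open 0.0638 F [-0.5  0.1 -2. ] q [-0.09  0.03  2.    0.88  1.11 -0.2 ]
!! check
[0.00040797 0.00052009 0.00021974]
```

View pics/p2.png

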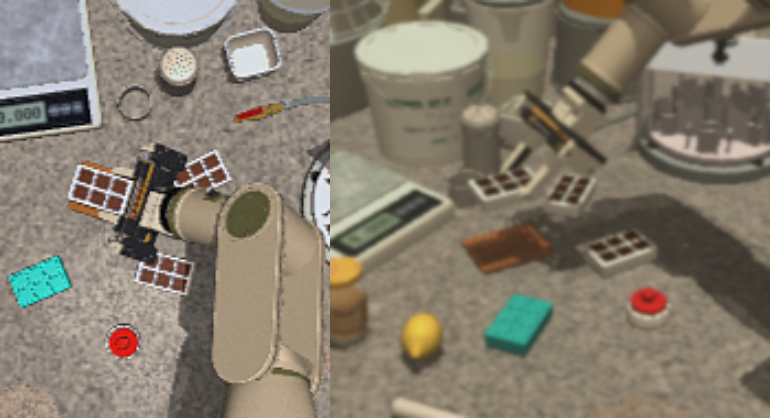

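The mould is held flat above the board, and moulds A and B have not moved. I'll lower it, release and back off.

Call:
arm_command(
  increments=[
    [-0.07,0,0.07,0,0,0],
    [-0.14,0,0.14,0,0,0],
    [-0.21,0,0.21,0,0,0],
    [-0.28,0,0.28,0,0,0],
    [-0.353,0,0.354,0,0,0],
  ],
)

```text
t: 9.0
tool_pos: [0.5246, 0.1353, 0.1515]
orientation: [-2.056, -1.507, -0.852]
force: [-28.8, -24.7, 52.3]
opening: 0.0636
gripper_force: 40.1
```

Call:
arm_command(
  increments=[
    [0,0,0,0,0,0],
    [0,0,0,0,0,0],
    [0,0,0,0,0,0],
    [0,0,0,0,0,0],
    [0,0,0,0,0,0],
  ],
  fingers=-1,
)

```text
t: 9.62
tool_pos: [0.5245, 0.1355, 0.1528]
orientation: [-2.056, -1.506, -0.853]
force: [0.2, 0.4, 0.1]
opening: 0.0931
gripper_force: 0.0
```

Call:
arm_command(
  increments=[
    [0,0,-0.1,0,0,0],
    [0,0,-0.2,0,0,0],
    [0,0,-0.3,0,0,0],
    [0,0,-0.45,0,0,0],
    [0,0,-0.6,0,0,0],
  ],
)

```text
t: 10.25
tool_pos: [0.4983, 0.0542, 0.238]
orientation: [-2.056, -1.506, -0.852]
force: [0.2, -0.3, -0.1]
opening: 0.0929
gripper_force: 0.0
```

Call:
arm_command(
  increments=[
    [0.14,0,-0.14,0,0,0],
    [0.28,0,-0.28,0,0,0],
    [0.42,0,-0.42,0,0,0],
    [0.56,0,-0.56,0,0,0],
    [0.56,0,-0.56,0,0,0],
  ],
)

```text
t: 10.88
tool_pos: [0.4992, 0.0547, 0.3999]
orientation: [-2.056, -1.51, -0.86]
force: [0.7, -0.8, -1.2]
opening: 0.0929
gripper_force: 0.0
```

```bash
python3 - <<'E'
from pts import *
from plant import read_camera
p,r=json.load(open("cmd.json"));p=np.array(p);r=R.from_rotvec(r)
p=p+r.apply([0,0,-.12]);p=p+r.apply([.112,0,-.112]);json.dump([p.tolist(),r.as_rotvec().tolist()],open("cmd.json","w"));cur()
c=read_camera("top");np.savez("top1.npz",**c)
for n,box in(("cooled",(200,160,250,215)),("A",(250,160,290,200)),("B",(238,205,272,240))):
    q=blobs(c,(0,70,30),(15,255,150),box,5)
    if q: q=np.vstack(q);print(n,"choc",q.mean(0),rect(c,q,.026 if n!="cooled" else .036))
cv2.imwrite("pics/p3.png",cv2.resize(c["image"][120:250,190:330,::-1],None,fx=4,fy=4,interpolation=cv2.INTER_CUBIC))
E
```

```text
t 10.88 cmd err mm 4.7 deg 0.4 open 0.0929 F [ 0.7 -0.8 -1.2] q [-0.27 -0.21  1.93  0.79  1.43 -0.09]
cooled choc [[228.46938776 188.05102041]] [ 0.5662  0.2712  0.1225  0.0929 71.9464]
A choc [[269.03225806 183.14516129]] [5.816000e-01 1.066000e-01 6.410000e-02 6.380000e-02 1.112902e+02]
B choc [[253.72580645 223.87096774]] [4.2680e-01 1.6390e-01 8.0800e-02 5.5300e-02 7.6193e+01]
```

View pics/p3.png

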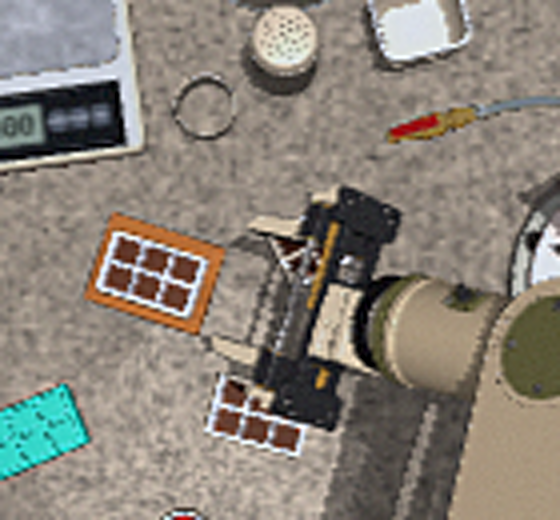

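The cooled mould lies flat and centred on the board, at crop (155,272). Next is mould A: pre-grasp, then a closer wrist look.

```bash
python3 - <<'E'
from pts import *
fa=flat([.6018,.1002],-63,z=.024)
print(fa[0]);plan([lift(fa,.12)])
E
```

```text
[ 0.66766804 -0.02907331  0.14208683]
t 10.93 cmd err mm 2.2 deg 0.2 open 0.0933 F [-0.3 -0.2 -1.1] q [-0.27 -0.21  1.94  0.79  1.43 -0.09]
wp 0 call [[-0.114, 0.187, 0.074, 0.035, 0.0, -0.035], [-0.229, 0.373, 0.149, 0.07, 0.0, -0.07], [-0.343, 0.56, 0.223, 0.105, 0.0, -0.105], [-0.458, 0.746, 0.298, 0.14, 0.0, -0.14], [-0.572, 0.933, 0.372, 0.176, 0.0, -0.175]]
```

Call:
arm_command(
  increments=[
    [-0.114,0.187,0.074,0.035,0,-0.035],
    [-0.229,0.373,0.149,0.07,0,-0.07],
    [-0.343,0.56,0.223,0.105,0,-0.105],
    [-0.458,0.746,0.298,0.14,0,-0.14],
    [-0.572,0.933,0.372,0.176,0,-0.175],
  ],
)

```text
t: 11.55
tool_pos: [0.6682, -0.0293, 0.2593]
orientation: [-1.259, -2.064, -0.519]
force: [0.0, 0.6, 0.7]
opening: 0.0933
gripper_force: 0.0
```

Call:
arm_command(
  increments=[
    [0,0,0,0,0,0],
    [0,0,0,0,0,0],
    [0,0,0,0,0,0],
    [0,0,0,0,0,0],
    [0,0,0,0,0,0],
  ],
)

```text
t: 12.18
tool_pos: [0.6677, -0.0286, 0.2646]
orientation: [-1.265, -2.067, -0.523]
force: [-0.6, 0.1, 0.1]
opening: 0.0931
gripper_force: 0.0
```

```bash
cat > look.py <<'E'
from pts import *
from plant import read_camera
def look(name,guess,zt=.026,rad=.075):
    """rect of chocolate on plane zt near guess, wrist view"""
    c=read_camera("wrist");np.savez(name+".npz",**c);cv2.imwrite(f"pics/{name}.png",c["image"][:,:,::-1])
    hsv=cv2.cvtColor(c["image"],cv2.COLOR_RGB2HSV);m=cv2.inRange(hsv,np.array((0,90,20)),np.array((15,255,140)))
    v,u=np.nonzero(m);P=np.array([fray(c,a,b,zt)[:2] for a,b in zip(u,v)])
    k=np.linalg.norm(P-np.array(guess)[:2],axis=1)<rad
    Q=P[k].astype(np.float32);(x,y),(w,h),a=cv2.minAreaRect(Q)
    if w<h:w,h,a=h,w,a+90
    print(name,k.sum(),np.round([x,y,w,h,a%180],4),"mean",Q.mean(0),"px",u[k].mean(),v[k].mean())
E
python3 - <<'E'
from look import *
cur();look("wA",[.6018,.1002])
E
```

```text
t 12.18 cmd err mm 2.6 deg 0.2 open 0.0931 F [-0.6  0.1  0.1] q [-0.27  0.66  1.19  0.57  1.84 -0.74]
wA 2047 [6.039000e-01 9.950000e-02 8.200000e-02 4.990000e-02 1.168242e+02] mean [0.5998663  0.10779342] px 258.4279433317049 260.3869076697606
```

View pics/wA.png

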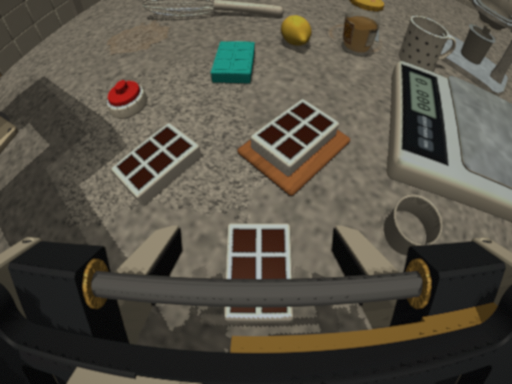

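The wrist view shows A at px (258,265) between the fingers, matching the top view, so its centre is (0.603,0.100). I'll descend, then check the height.

```bash
python3 - <<'E'
from pts import *
fa=flat([.603,.100],-63,z=.024)
plan([lift(fa,.03)])
E
```

```text
t 12.22 cmd err mm 2.1 deg 0.1 open 0.0928 F [-0.2  0.9  0.1] q [-0.27  0.66  1.19  0.57  1.84 -0.74]
wp 0 call [[-0.064, 0.001, 0.063, 0.0, 0.0, 0.0], [-0.128, 0.002, 0.126, 0.0, 0.0, 0.0], [-0.192, 0.003, 0.19, 0.0, 0.0, 0.0], [-0.256, 0.004, 0.253, 0.0, 0.0, 0.0], [-0.32, 0.005, 0.316, -0.001, 0.0, 0.0]]
```

Call:
arm_command(
  increments=[
    [-0.08,0.002,0.08,0,0,0],
    [-0.16,0.003,0.16,0,0,0],
    [-0.24,0.004,0.24,0,0,0],
    [-0.32,0.005,0.316,0,0,0],
    [-0.32,0.005,0.316,-0.001,0,0],
  ],
)

```text
t: 12.85
tool_pos: [0.6677, -0.0286, 0.1689]
orientation: [-1.266, -2.059, -0.523]
force: [0.1, 0.6, 0.2]
opening: 0.0933
gripper_force: 0.0
```

Call:
arm_command(
  increments=[
    [-0.025,0,0.025,0,0,0],
    [-0.05,0,0.05,0,0,0],
    [-0.075,0,0.075,0,0,0],
    [-0.09,0,0.09,0,0,0],
    [-0.09,0,0.09,0,0,0],
  ],
)

```text
t: 13.48
tool_pos: [0.6688, -0.0288, 0.1466]
orientation: [-1.266, -2.064, -0.525]
force: [0.2, -0.1, -0.3]
opening: 0.093
gripper_force: 0.0
```

```bash
python3 - <<'E'
from pts import *
p,r=json.load(open("cmd.json"));p=np.array(p);r=R.from_rotvec(r);p=p+r.apply([-.018,0,.018]);json.dump([p.tolist(),r.as_rotvec().tolist()],open("cmd.json","w"))
cur();fa=flat([.603,.100],-63,z=.024);s=read_state();d=fa[0]-s["tool_pos"];print("to go world",d,"tool/0.2",r.inv().apply(d)/.2)
E
```

```text
t 13.47 cmd err mm 0.4 deg 0.0 open 0.093 F [ 0.2 -0.1 -0.3] q [-0.27  0.81  1.19  0.55  1.7  -0.83]
to go world [ 6.60407001e-05 -4.30823465e-04 -4.54732201e-03] tool/0.2 [-0.01753397 -0.00070229  0.01462086]
```

Call:
arm_command(
  increments=[
    [-0.008,0,0.008,0,0,0],
    [-0.016,0,0.016,0,0,0],
    [-0.016,0,0.016,0,0,0],
    [-0.016,0,0.016,0,0,0],
    [-0.016,0,0.016,0,0,0],
  ],
)

```text
t: 14.1
tool_pos: [0.669, -0.0289, 0.1427]
orientation: [-1.266, -2.064, -0.525]
force: [0.3, -0.0, 0.4]
opening: 0.093
gripper_force: 0.0
```

Call:
arm_command(
  increments=[
    [0,0,0,0,0,0],
    [0,0,0,0,0,0],
    [0,0,0,0,0,0],
    [0,0,0,0,0,0],
    [0,0,0,0,0,0],
  ],
  fingers=1,
  force=40,
)

```text
t: 14.72
tool_pos: [0.669, -0.0289, 0.1425]
orientation: [-1.266, -2.064, -0.525]
force: [-0.6, 0.4, -0.1]
opening: 0.0631
gripper_force: 40.0
```

```bash
cat > stand.py <<'E'
from pts import *
# usage: stand.py  cx cy E : mould at c (table) gripped; plan lift, reorient, to above pocket
import sys
p,r=json.load(open("cmd.json"));p=np.array(p);r=R.from_rotvec(r);p=p+r.apply(np.array([-.016,0,.016])*.2)
json.dump([p.tolist(),r.as_rotvec().tolist()],open("cmd.json","w"))
s=read_state();g=s["tool_pos"]+R.from_rotvec(s["orientation"]).apply([0,0,G])
cx,cy,E=map(float,sys.argv[1:4]);rel=g-[cx,cy,.012];a=rel@XC(E);b=rel[2];lat=rel@np.array([-np.sin(np.radians(E)),np.cos(np.radians(E)),0])
print("a,b,lat mm",np.round([a*1e3,b*1e3,lat*1e3],1),s["opening"])
g2=win-b*x+[0,0,.095+a];st=pose(g2,YAW,45,1)
json.dump([a,b],open("ab.json","w"))
plan([(p+[0,0,.16],r),pose(np.array(eval(sys.argv[4])),(E+YAW)/2,0,1),lift(st,.13),lift(st,.065)])
E
python3 stand.py .603 .100 -63 "[.52,0.02,.27]"
```

```text
a,b,lat mm [26.8 12.4  0.5] 0.06306608682489553
t 14.72 cmd err mm 0.5 deg 0.0 open 0.0631 F [-0.6  0.4 -0.1] q [-0.27  0.82  1.19  0.55  1.7  -0.83]
wp 0 call [[0.113, 0.0, -0.113, 0.0, 0.0, 0.0], [0.226, 0.0, -0.226, 0.0, 0.0, 0.0], [0.339, 0.0, -0.34, 0.0, 0.0, 0.0], [0.452, 0.001, -0.453, 0.0, 0.0, 0.0], [0.565, 0.001, -0.566, 0.0, 0.0, 0.0]]
wp 1 call [[0.174, -0.11, -0.017, 0.001, -0.05, -0.002], [0.348, -0.221, -0.033, 0.002, -0.1, -0.004], [0.523, -0.331, -0.05, 0.003, -0.15, -0.006], [0.697, -0.441, -0.067, 0.004, -0.2, -0.009], [0.871, -0.551, -0.084, 0.005, -0.25, -0.011]]
wp 2 call [[-0.01, -0.103, 0.067, -0.001, -0.05, -0.002], [-0.02, -0.206, 0.134, -0.002, -0.1, -0.004], [-0.03, -0.309, 0.202, -0.003, -0.15, -0.006], [-0.039, -0.412, 0.269, -0.003, -0.2, -0.008], [-0.049, -0.515, 0.336, -0.004, -0.25, -0.01]]
wp 3 call [[0.046, 0.0, 0.046, 0.0, 0.0, 0.0], [0.092, 0.0, 0.092, 0.0, 0.0, 0.0], [0.138, 0.0, 0.138, 0.0, 0.0, 0.0], [0.184, 0.0, 0.184, 0.0, 0.0, 0.0], [0.23, 0.0, 0.23, 0.0, 0.0, 0.0]]
```

Call:
arm_command(
  increments=[
    [0.113,0,-0.113,0,0,0],
    [0.226,0,-0.226,0,0,0],
    [0.339,0,-0.34,0,0,0],
    [0.452,0.001,-0.453,0,0,0],
    [0.565,0.001,-0.566,0,0,0],
  ],
)

```text
t: 15.35
tool_pos: [0.6689, -0.0289, 0.3033]
orientation: [-1.266, -2.064, -0.525]
force: [0.3, -0.2, -0.9]
opening: 0.0639
gripper_force: 40.0
```

Call:
arm_command(
  increments=[
    [0.174,-0.11,-0.017,0.001,-0.05,-0.002],
    [0.348,-0.221,-0.033,0.002,-0.1,-0.004],
    [0.523,-0.331,-0.05,0.003,-0.15,-0.006],
    [0.697,-0.441,-0.067,0.004,-0.2,-0.009],
    [0.871,-0.551,-0.084,0.005,-0.25,-0.011],
  ],
)

```text
t: 15.98
tool_pos: [0.5191, 0.0206, 0.4385]
orientation: [1.591, 2.703, -0.004]
force: [0.1, 0.8, -0.9]
opening: 0.0636
gripper_force: 40.0
```

Call:
arm_command(
  increments=[
    [-0.01,-0.103,0.067,-0.001,-0.05,-0.002],
    [-0.02,-0.206,0.134,-0.002,-0.1,-0.004],
    [-0.03,-0.309,0.202,-0.003,-0.15,-0.006],
    [-0.039,-0.412,0.269,-0.003,-0.2,-0.008],
    [-0.049,-0.515,0.336,-0.004,-0.25,-0.01],
  ],
)

```text
t: 16.6
tool_pos: [0.4342, -0.0384, 0.3699]
orientation: [1.186, 2.096, -0.495]
force: [-0.4, -0.7, -2.0]
opening: 0.0638
gripper_force: 40.0
```

Call:
arm_command(
  increments=[
    [0.046,0,0.046,0,0,0],
    [0.092,0,0.092,0,0,0],
    [0.138,0,0.138,0,0,0],
    [0.184,0,0.184,0,0,0],
    [0.23,0,0.23,0,0,0],
  ],
)

```text
t: 17.23
tool_pos: [0.4353, -0.0383, 0.3044]
orientation: [1.189, 2.1, -0.494]
force: [-0.4, -1.2, -1.6]
opening: 0.0639
gripper_force: 40.0
```

Call:
arm_command(
  increments=[
    [0,0,0,0,0,0],
    [0,0,0,0,0,0],
    [0,0,0,0,0,0],
    [0,0,0,0,0,0],
    [0,0,0,0,0,0],
  ],
)

```text
t: 17.85
tool_pos: [0.435, -0.0383, 0.3055]
orientation: [1.189, 2.099, -0.493]
force: [-0.2, 1.1, -1.2]
opening: 0.0637
gripper_force: 40.0
```

```bash
cat > chk.py <<'E'
from pts import *
from plant import read_camera
import sys
a,b=json.load(open("ab.json"));g2=win-b*x+[0,0,.095+a];st=pose(g2,YAW,45,1)
p,r=cur();s=read_state();d=st[0]-s["tool_pos"];print("to go tool/.2",(r.inv().apply(d)/.2).round(4),"world",d.round(4),"ori",np.degrees((R.from_rotvec(s["orientation"]).inv()*st[1]).as_rotvec()).round(2))
c=read_camera("wrist");np.savez(sys.argv[1]+".npz",**c);cv2.imwrite(f"pics/{sys.argv[1]}.png",cv2.resize(c["image"][90:270,140:380,::-1],None,fx=3,fy=3,interpolation=cv2.INTER_CUBIC))
E
python3 chk.py wS1
```

```text
t 17.85 cmd err mm 0.8 deg 0.0 open 0.0637 F [-0.2  1.1 -1.2] q [ 0.07 -0.4   2.26 -0.82  1.04 -0.12]
to go tool/.2 [ 0.2315 -0.0018  0.2327] world [-0.0002 -0.0004 -0.0656] ori [-0.05  0.05 -0.03]
```

View pics/wS1.png

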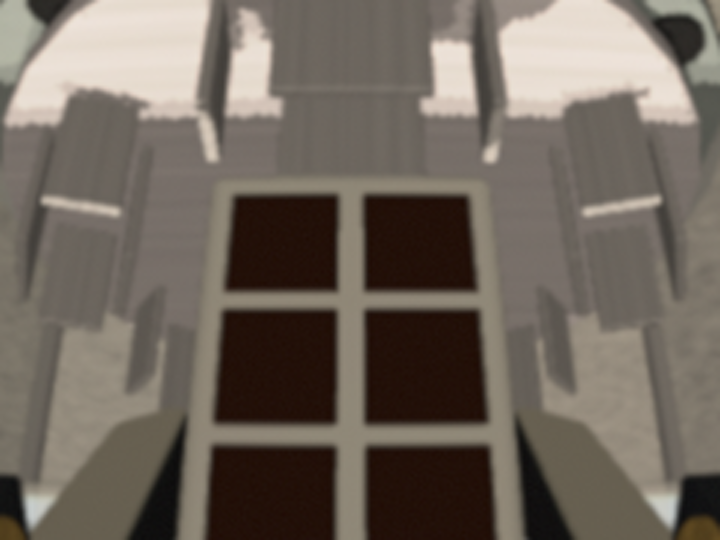

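The mould's bottom edge (218–488, centre 353) lines up with the outer plate (centre 352) and the side plates (centre 351). I'll insert it slowly.

Call:
arm_command(
  increments=[
    [0.04,0,0.04,0,0,0],
    [0.08,-0.001,0.08,0,0,0],
    [0.12,-0.001,0.12,0,0,0],
    [0.15,-0.001,0.15,0,0,0],
    [0.18,-0.001,0.18,0,0,0],
  ],
)

```text
t: 18.52
tool_pos: [0.4347, -0.0384, 0.2535]
orientation: [1.189, 2.1, -0.494]
force: [0.2, 0.8, -0.9]
opening: 0.0637
gripper_force: 40.0
```

Call:
arm_command(
  increments=[
    [0.01,0,0.01,0,0,0],
    [0.02,0,0.02,0,0,0],
    [0.03,0,0.03,0,0,0],
    [0.04,0,0.04,0,0,0],
    [0.044,0,0.044,0,0,0],
  ],
)

```text
t: 19.15
tool_pos: [0.4348, -0.0384, 0.2417]
orientation: [1.189, 2.099, -0.494]
force: [-0.1, 0.2, -1.9]
opening: 0.0634
gripper_force: 40.0
```

Call:
arm_command(
  increments=[
    [0.002,0,0.002,0,0,0],
    [0.004,0,0.004,0,0,0],
    [0.006,0,0.006,0,0,0],
    [0.006,0,0.006,0,0,0],
    [0.006,0,0.006,0,0,0],
  ],
)

```text
t: 19.77
tool_pos: [0.4348, -0.0385, 0.2402]
orientation: [1.189, 2.099, -0.494]
force: [0.3, 0.6, -1.7]
opening: 0.0639
gripper_force: 40.0
```

Call:
arm_command(
  increments=[
    [0,0,0,0,0,0],
    [0,0,0,0,0,0],
    [0,0,0,0,0,0],
    [0,0,0,0,0,0],
    [0,0,0,0,0,0],
  ],
  fingers=-1,
)

```text
t: 20.4
tool_pos: [0.4348, -0.0385, 0.2401]
orientation: [1.189, 2.099, -0.494]
force: [0.2, 0.3, -0.3]
opening: 0.0931
gripper_force: 0.0
```

Call:
arm_command(
  increments=[
    [0,0,-0.1,0,0,0],
    [0,0,-0.2,0,0,0],
    [0,0,-0.3,0,0,0],
    [0,0,-0.4,0,0,0],
    [0,0,-0.5,0,0,0],
  ],
)

```text
t: 21.02
tool_pos: [0.3981, 0.0226, 0.3113]
orientation: [1.189, 2.099, -0.494]
force: [-0.5, 0.7, -0.3]
opening: 0.0928
gripper_force: 0.0
```

```bash
cat > sync.py <<'E'
from pts import *
# set commanded pose = nominal pose propagated by given tool-axis shifts (in 0.2 m units)
def sync(*sh):
    p,r=json.load(open("cmd.json"));p=np.array(p);r=R.from_rotvec(r)
    for s in sh:p=p+r.apply(np.array(s)*.2)
    json.dump([p.tolist(),r.as_rotvec().tolist()],open("cmd.json","w"))
E
python3 - <<'E'
from sync import *
from look import look
sync([.23,-.001,.23],[0,0,-.5]);cur();look("wS2",win,.1,.09)
cv2.imwrite("pics/wS2c.png",cv2.resize(cv2.imread("pics/wS2.png")[110:300,140:380],None,fx=2.5,fy=2.5))
h0=np.array([.551,-.2315,.203])
plan([pose(h0-.10*x+.12*up,YAW,0,1),pose(h0+.06*up,YAW,0,1),pose(h0,YAW,0,1)])
E
```

```text
t 21.02 cmd err mm 1.1 deg 0.0 open 0.0928 F [-0.5  0.7 -0.3] q [ 0.26 -0.47  2.3  -0.82  1.19 -0.01]
wS2 2194 [ 5.016000e-01 -1.517000e-01  1.314000e-01  6.740000e-02  1.211519e+02] mean [ 0.5082639  -0.16253728] px 256.35369188696444 192.9412032816773
t 21.07 cmd err mm 3.2 deg 0.1 open 0.0927 F [0.2 0.5 0.7] q [ 0.26 -0.47  2.29 -0.82  1.19 -0.01]
wp 0 call [[-0.133, 0.0, 0.006, 0.0, 0.025, 0.0], [-0.265, 0.001, 0.012, 0.0, 0.05, 0.0], [-0.398, 0.001, 0.018, 0.0, 0.075, 0.0], [-0.531, 0.001, 0.023, 0.0, 0.1, 0.0], [-0.664, 0.001, 0.029, 0.0, 0.125, 0.0]]
wp 0 call [[-0.125, 0.001, -0.045, 0.0, 0.025, 0.0], [-0.249, 0.001, -0.09, 0.0, 0.05, 0.0], [-0.374, 0.001, -0.136, 0.0, 0.075, 0.0], [-0.499, 0.001, -0.181, 0.0, 0.1, 0.0], [-0.624, 0.002, -0.227, 0.0, 0.125, 0.0]]
wp 1 call [[-0.1, 0.0, 0.06, 0.0, 0.0, 0.0], [-0.2, 0.0, 0.12, 0.0, 0.0, 0.0], [-0.3, 0.0, 0.18, 0.0, 0.0, 0.0], [-0.4, 0.0, 0.241, 0.0, 0.0, 0.0], [-0.5, 0.0, 0.301, 0.0, 0.0, 0.0]]
wp 2 call [[0.0, 0.0, 0.06, 0.0, 0.0, 0.0], [0.0, 0.0, 0.12, 0.0, 0.0, 0.0], [0.0, 0.0, 0.18, 0.0, 0.0, 0.0], [0.0, 0.0, 0.24, 0.0, 0.0, 0.0], [0.0, 0.001, 0.3, 0.0, 0.0, 0.0]]
```

View pics/wS2c.png

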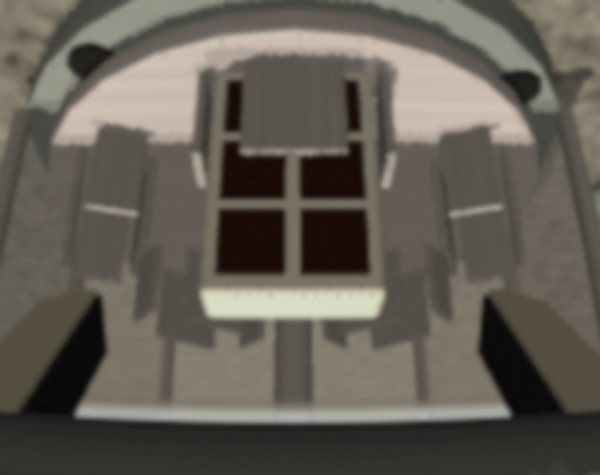

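Mould A stands squarely in the window pocket, its top edge at (205–385, 300) behind the outer plate. Now the handle.

Call:
arm_command(
  increments=[
    [-0.133,0,0.006,0,0.025,0],
    [-0.265,0.001,0.012,0,0.05,0],
    [-0.398,0.001,0.018,0,0.075,0],
    [-0.531,0.001,0.023,0,0.1,0],
    [-0.664,0.001,0.029,0,0.125,0],
  ],
)

```text
t: 21.7
tool_pos: [0.4493, -0.0625, 0.401]
orientation: [1.375, 2.426, -0.273]
force: [0.2, -0.0, -0.4]
opening: 0.0932
gripper_force: 0.0
```

Call:
arm_command(
  increments=[
    [-0.125,0.001,-0.045,0,0.025,0],
    [-0.249,0.001,-0.09,0,0.05,0],
    [-0.374,0.001,-0.136,0,0.075,0],
    [-0.499,0.001,-0.181,0,0.1,0],
    [-0.624,0.002,-0.227,0,0.125,0],
  ],
)

```text
t: 22.32
tool_pos: [0.5001, -0.1465, 0.4905]
orientation: [-1.548, -2.731, -0.0]
force: [-0.1, 0.2, 0.6]
opening: 0.0928
gripper_force: 0.0
```

Call:
arm_command(
  increments=[
    [-0.1,0,0.06,0,0,0],
    [-0.2,0,0.12,0,0,0],
    [-0.3,0,0.18,0,0,0],
    [-0.4,0,0.241,0,0,0],
    [-0.5,0,0.301,0,0,0],
  ],
)

```text
t: 22.95
tool_pos: [0.5514, -0.2323, 0.4291]
orientation: [-1.549, -2.733, 0.002]
force: [0.2, 0.2, -0.2]
opening: 0.0932
gripper_force: 0.0
```

Call:
arm_command(
  increments=[
    [0,0,0.06,0,0,0],
    [0,0,0.12,0,0,0],
    [0,0,0.18,0,0,0],
    [0,0,0.24,0,0,0],
    [0,0.001,0.3,0,0,0],
  ],
)

```text
t: 23.58
tool_pos: [0.5512, -0.2308, 0.3697]
orientation: [1.548, 2.733, -0.001]
force: [-0.3, 0.3, -0.0]
opening: 0.0932
gripper_force: 0.0
```

Call:
arm_command(
  increments=[
    [0,0,0,0,0,0],
    [0,0,0,0,0,0],
    [0,0,0,0,0,0],
    [0,0,0,0,0,0],
    [0,0,0,0,0,0],
  ],
  fingers=1,
  force=15,
)

```text
t: 24.2
tool_pos: [0.5513, -0.2311, 0.3705]
orientation: [1.548, 2.733, -0.002]
force: [-0.0, -1.0, -0.8]
opening: 0.0474
gripper_force: 0.0
```

```bash
python3 -c "
from pts import *
cur();print(read_state()['tool_pos'],read_state()['wrist_torque'],read_state()['gripper_force'])"
```

```text
t 24.2 cmd err mm 0.7 deg 0.0 open 0.0474 F [-0.  -1.  -0.8] q [-0.48  0.14  1.54 -0.    1.46 -1.02]
[ 0.55133651 -0.23114329  0.37054341] [ 0.04017697 -0.01522432 -0.0186921 ] 0.0
```

Still closing; I'll hold once more, then turn.

Call:
arm_command(
  increments=[
    [0,0,0,0,0,0],
    [0,0,0,0,0,0],
    [0,0,0,0,0,0],
    [0,0,0,0,0,0],
    [0,0,0,0,0,0],
  ],
)

```text
t: 24.82
tool_pos: [0.5511, -0.2312, 0.3703]
orientation: [-1.549, -2.733, 0.002]
force: [-2.2, -1.1, 0.0]
opening: 0.0172
gripper_force: 15.0
```

Call:
arm_command(
  increments=[
    [0,0,0,0,0,-0.02],
    [0,0,0,0,0,-0.05],
    [0,0,0,0,0,-0.08],
    [0,0,0,0,0,-0.11],
    [0,0,0,0,0,-0.14],
  ],
)

```text
t: 25.45
tool_pos: [0.5504, -0.2317, 0.3701]
orientation: [-0.911, -3.004, 0.004]
force: [-5.7, -3.8, 1.9]
opening: 0.0173
gripper_force: 15.4
```

Call:
arm_command(
  increments=[
    [0,0,0,0,0,-0.03],
    [0,0,0,0,0,-0.06],
    [0,0,0,0,0,-0.09],
    [0,0,0,0,0,-0.12],
    [0,0,0,0,0,-0.15],
  ],
)

```text
t: 26.08
tool_pos: [0.55, -0.2329, 0.3701]
orientation: [-0.185, -3.132, 0.007]
force: [-10.2, -10.1, 1.7]
opening: 0.0173
gripper_force: 15.0
```

Call:
arm_command(
  increments=[
    [0,0,0,0,0,-0.03],
    [0,0,0,0,0,-0.06],
    [0,0,0,0,0,-0.09],
    [0,0,0,0,0,-0.11],
    [0,0,0,0,0,-0.11],
  ],
)

```text
t: 26.7
tool_pos: [0.5508, -0.2333, 0.3703]
orientation: [0.352, -3.12, 0.009]
force: [-3.0, -14.3, -1.9]
opening: 0.0169
gripper_force: 15.0
```

```bash
python3 -c "
from pts import *
s=read_state();print(s['tool_pos'],R.from_rotvec(s['orientation']).as_matrix().round(3),s['wrist_torque'],s['gripper_force'],s['q'],s['opening'])
h0=np.array([.551,-.2315,.203]);P,Q=pose(h0,YAW+72,0,1);json.dump([P.tolist(),Q.as_rotvec().tolist()],open('cmd.json','w'));cur()"
```

```text
[ 0.55079682 -0.23334909  0.37025342] [[-0.975 -0.223 -0.001]
 [-0.223  0.975 -0.006]
 [ 0.002 -0.005 -1.   ]] [-2.26133001  0.48650501 -0.04093474] 15.00245288014412 [-0.48471335  0.14239707  1.53817452 -0.00537894  1.45904636 -2.27987508] 0.01685764591290903
t 26.7 cmd err mm 1.9 deg 0.3 open 0.0169 F [ -3.  -14.3  -1.9] q [-0.48  0.14  1.54 -0.01  1.46 -2.28]
```

Call:
arm_command(
  increments=[
    [0,0,0,0,0,0],
    [0,0,0,0,0,0],
    [0,0,0,0,0,0],
    [0,0,0,0,0,0],
    [0,0,0,0,0,0],
  ],
  fingers=-1,
)

```text
t: 27.32
tool_pos: [0.5514, -0.2309, 0.3703]
orientation: [0.354, -3.121, 0.001]
force: [0.9, -0.6, -1.2]
opening: 0.0624
gripper_force: 0.0
```

Call:
arm_command(
  increments=[
    [0,0,-0.08,0,0,0],
    [0,0,-0.16,0,0,0],
    [0,0,-0.24,0,0,0],
    [0,0,-0.32,0,0,0],
    [0,0,-0.4,0,0,0],
  ],
)

```text
t: 27.95
tool_pos: [0.5513, -0.231, 0.4517]
orientation: [-0.354, 3.121, -0.002]
force: [-0.7, 0.6, -0.4]
opening: 0.0929
gripper_force: 0.0
```

```bash
sed -i 's/win=np.array.*/win=np.array([.5027,-.1520,0])/' pts.py; python3 - <<'E'
from sync import *
from plant import read_camera
sync([0,0,-.4]);cur()
c=read_camera("top");np.savez("top2.npz",**c);w=read_camera("wrist")
q=blobs(c,(0,70,30),(15,255,150),(230,200,280,245),5);q=np.vstack(q);print("B",q.mean(0),rect(c,q,.026))
cv2.imwrite("pics/p5.png",np.hstack([cv2.resize(c["image"][130:250,195:415,::-1],None,fx=2,fy=2),cv2.resize(w["image"][::1,:,::-1],(320,240))]))
fb=flat([.4255,.164],-105,z=.024)
pB=lift(fb,.12);print(fb[0])
h0=np.array([.551,-.2315,.203])
plan([pose([.47,-.03,.30],-40,0,1),pose([.45,0.05,.28],-80,0,1),pB])
E
```

```text
t 27.95 cmd err mm 1.8 deg 0.1 open 0.0929 F [-0.7  0.6 -0.4] q [-0.48  0.11  1.43 -0.    1.61 -2.28]
B [[254.73770492 223.52459016]] [4.24900e-01 1.64400e-01 8.09000e-02 5.14000e-02 7.61576e+01]
[0.38794876 0.02385688 0.14208683]
t 28.05 cmd err mm 3.4 deg 0.3 open 0.0932 F [ 0.9 -0.1  0.4] q [-0.48  0.11  1.42 -0.    1.6  -2.28]
wp 0 call [[0.017, 0.107, -0.008, 0.0, 0.0, 0.029], [0.034, 0.215, -0.017, 0.0, 0.0, 0.059], [0.05, 0.322, -0.025, 0.0, 0.0, 0.088], [0.067, 0.429, -0.034, 0.0, 0.0, 0.118], [0.084, 0.536, -0.043, 0.0, 0.0, 0.147]]
wp 0 call [[0.063, 0.089, -0.008, 0.0, 0.0, 0.03], [0.126, 0.177, -0.016, 0.0, 0.0, 0.059], [0.189, 0.266, -0.025, 0.0, 0.0, 0.089], [0.252, 0.355, -0.033, 0.0, 0.0, 0.118], [0.314, 0.443, -0.042, 0.0, 0.0, 0.147]]
wp 1 call [[0.067, 0.049, 0.02, 0.0, 0.0, 0.045], [0.134, 0.097, 0.04, 0.0, 0.0, 0.089], [0.2, 0.146, 0.06, 0.0, 0.0, 0.134], [0.267, 0.194, 0.08, 0.0, 0.0, 0.178], [0.334, 0.243, 0.1, 0.0, 0.0, 0.223]]
wp 2 call [[-0.008, -0.033, 0.092, -0.005, 0.025, 0.013], [-0.015, -0.066, 0.185, -0.011, 0.049, 0.026], [-0.023, -0.099, 0.277, -0.016, 0.074, 0.039], [-0.03, -0.131, 0.37, -0.022, 0.098, 0.053], [-0.038, -0.164, 0.462, -0.027, 0.123, 0.066]]
wp 2 call [[-0.048, -0.035, 0.079, -0.006, 0.025, 0.013], [-0.096, -0.069, 0.157, -0.011, 0.049, 0.026], [-0.145, -0.103, 0.236, -0.016, 0.074, 0.039], [-0.193, -0.138, 0.315, -0.022, 0.098, 0.052], [-0.241, -0.172, 0.393, -0.027, 0.123, 0.065]]
```

View pics/p5.png

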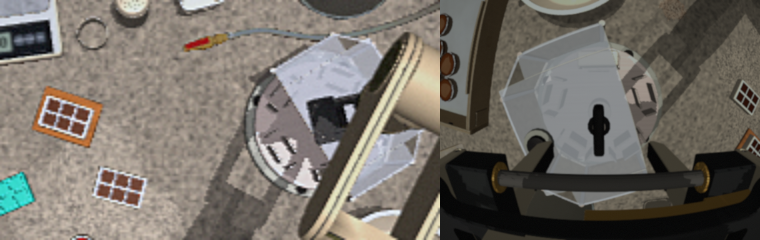

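The carousel has turned one click: the bar now points a new way and the window pocket is empty. B has not moved. Moving to B.

Call:
arm_command(
  increments=[
    [0.017,0.107,-0.008,0,0,0.029],
    [0.034,0.215,-0.017,0,0,0.059],
    [0.05,0.322,-0.025,0,0,0.088],
    [0.067,0.429,-0.034,0,0,0.118],
    [0.084,0.536,-0.043,0,0,0.147],
  ],
)

```text
t: 28.68
tool_pos: [0.5106, -0.1296, 0.4583]
orientation: [-0.375, -3.118, 0.001]
force: [0.6, 0.5, -0.5]
opening: 0.0931
gripper_force: 0.0
```

Call:
arm_command(
  increments=[
    [0.063,0.089,-0.008,0,0,0.03],
    [0.126,0.177,-0.016,0,0,0.059],
    [0.189,0.266,-0.025,0,0,0.089],
    [0.252,0.355,-0.033,0,0,0.118],
    [0.314,0.443,-0.042,0,0,0.147],
  ],
)

```text
t: 29.3
tool_pos: [0.4702, -0.0288, 0.4667]
orientation: [-1.078, -2.95, 0.002]
force: [0.4, -0.1, 0.1]
opening: 0.0932
gripper_force: 0.0
```

Call:
arm_command(
  increments=[
    [0.067,0.049,0.02,0,0,0.045],
    [0.134,0.097,0.04,0,0,0.089],
    [0.2,0.146,0.06,0,0,0.134],
    [0.267,0.194,0.08,0,0,0.178],
    [0.334,0.243,0.1,0,0,0.223],
  ],
)

```text
t: 29.92
tool_pos: [0.4504, 0.0512, 0.4464]
orientation: [-2.027, -2.4, 0.002]
force: [0.5, 0.4, -0.3]
opening: 0.0928
gripper_force: 0.0
```

Call:
arm_command(
  increments=[
    [-0.008,-0.033,0.092,-0.005,0.025,0.013],
    [-0.015,-0.066,0.185,-0.011,0.049,0.026],
    [-0.023,-0.099,0.277,-0.016,0.074,0.039],
    [-0.03,-0.131,0.37,-0.022,0.098,0.053],
    [-0.038,-0.164,0.462,-0.027,0.123,0.066],
  ],
)

```text
t: 30.55
tool_pos: [0.4192, 0.0374, 0.3537]
orientation: [-2.065, -1.985, -0.456]
force: [0.0, -0.4, 0.2]
opening: 0.0928
gripper_force: 0.0
```

Call:
arm_command(
  increments=[
    [-0.048,-0.035,0.079,-0.006,0.025,0.013],
    [-0.096,-0.069,0.157,-0.011,0.049,0.026],
    [-0.145,-0.103,0.236,-0.016,0.074,0.039],
    [-0.193,-0.138,0.315,-0.022,0.098,0.052],
    [-0.241,-0.172,0.393,-0.027,0.123,0.065],
  ],
)

```text
t: 31.18
tool_pos: [0.388, 0.0243, 0.2614]
orientation: [-2.014, -1.542, -0.835]
force: [0.0, 0.4, -0.6]
opening: 0.0927
gripper_force: 0.0
```

```bash
python3 - <<'E'
from look import *
cur();print(read_state()["tool_pos"]);look("wB",[.425,.164])
E
```

```text
t 31.18 cmd err mm 0.8 deg 0.2 open 0.0927 F [ 0.   0.4 -0.6] q [-0.43 -0.34  2.3   0.79  1.41 -0.4 ]
[0.38802009 0.02433322 0.2614441 ]
wB 2138 [4.26400e-01 1.63600e-01 8.25000e-02 5.00000e-02 7.48461e+01] mean [0.4289521  0.17287068] px 257.9518241347053 258.3442469597755
```

```bash
python3 - <<'E'
from pts import *
fb=flat([.426,.1637],-105,z=.024)
plan([lift(fb,.0115)])
E
```

```text
t 31.23 cmd err mm 4.0 deg 0.5 open 0.0932 F [-1.5  0.7 -3. ] q [-0.43 -0.33  2.31  0.79  1.41 -0.4 ]
wp 0 call [[-0.077, 0.001, 0.077, 0.0, 0.0, 0.0], [-0.154, 0.001, 0.153, 0.0, 0.0, 0.0], [-0.231, 0.002, 0.23, 0.0, 0.0, 0.0], [-0.308, 0.002, 0.307, 0.0, 0.0, 0.0], [-0.384, 0.003, 0.383, 0.0, 0.0, 0.0]]
```

Call:
arm_command(
  increments=[
    [-0.08,0.001,0.08,0,0,0],
    [-0.16,0.001,0.16,0,0,0],
    [-0.24,0.002,0.24,0,0,0],
    [-0.32,0.002,0.32,0,0,0],
    [-0.384,0.003,0.383,0,0,0],
  ],
)

```text
t: 31.85
tool_pos: [0.3889, 0.0241, 0.1531]
orientation: [-2.014, -1.547, -0.831]
force: [1.2, -0.1, -0.3]
opening: 0.0929
gripper_force: 0.0
```

Call:
arm_command(
  increments=[
    [-0.006,0,0.006,0,0,0],
    [-0.012,0,0.012,0,0,0],
    [-0.018,0,0.018,0,0,0],
    [-0.024,0,0.024,0,0,0],
    [-0.024,0,0.024,0,0,0],
  ],
)

```text
t: 32.48
tool_pos: [0.389, 0.0239, 0.1472]
orientation: [-2.014, -1.546, -0.833]
force: [0.5, 0.4, -0.5]
opening: 0.093
gripper_force: 0.0
```

```bash
python3 - <<'E'
from sync import *
sync([-.024,0,.024]);cur();fb=flat([.426,.1637],-105,z=.024);s=read_state();d=fb[0]-s["tool_pos"];print("to go world",d,"tool",fb[1].inv().apply(d)/.2)
E
```

```text
t 32.48 cmd err mm 0.7 deg 0.1 open 0.093 F [ 0.5  0.4 -0.5] q [-0.43 -0.05  2.32  0.84  1.2  -0.63]
to go world [-0.00054346 -0.0003609  -0.00508614] tool [-0.01971202 -0.00215768  0.01625243]
```

Call:
arm_command(
  increments=[
    [-0.008,0,0.008,0,0,0],
    [-0.016,0,0.016,0,0,0],
    [-0.016,0,0.016,0,0,0],
    [-0.016,0,0.016,0,0,0],
    [-0.016,0,0.016,0,0,0],
  ],
)

```text
t: 33.1
tool_pos: [0.389, 0.0239, 0.1425]
orientation: [-2.014, -1.545, -0.833]
force: [1.1, 0.1, 0.0]
opening: 0.093
gripper_force: 0.0
```

Call:
arm_command(
  increments=[
    [0,0,0,0,0,0],
    [0,0,0,0,0,0],
    [0,0,0,0,0,0],
    [0,0,0,0,0,0],
    [0,0,0,0,0,0],
  ],
  fingers=1,
  force=40,
)

```text
t: 33.72
tool_pos: [0.3889, 0.024, 0.1425]
orientation: [-2.014, -1.545, -0.833]
force: [-0.8, -0.7, -0.0]
opening: 0.0638
gripper_force: 40.0
```

```bash
python3 stand.py .426 .1637 -105 "[.45,0.08,.28]"
```

```text
a,b,lat mm [26.6 12.3  0.3] 0.06382890844379863
t 33.73 cmd err mm 0.6 deg 0.1 open 0.0638 F [-0.8 -0.7 -0. ] q [-0.43 -0.03  2.32  0.85  1.19 -0.64]
wp 0 call [[0.113, 0.0, -0.113, 0.0, 0.0, 0.0], [0.226, 0.0, -0.226, 0.0, 0.0, 0.0], [0.339, 0.0, -0.339, 0.0, 0.0, 0.0], [0.453, 0.0, -0.453, 0.0, 0.0, 0.0], [0.566, 0.0, -0.566, 0.0, 0.0, 0.0]]
wp 1 call [[0.076, 0.022, -0.026, 0.005, -0.025, -0.012], [0.152, 0.045, -0.052, 0.01, -0.049, -0.024], [0.228, 0.067, -0.079, 0.015, -0.074, -0.036], [0.304, 0.09, -0.105, 0.02, -0.099, -0.048], [0.38, 0.112, -0.131, 0.025, -0.123, -0.06]]
wp 1 call [[0.055, 0.032, -0.054, 0.005, -0.025, -0.012], [0.11, 0.064, -0.108, 0.01, -0.05, -0.025], [0.165, 0.096, -0.163, 0.015, -0.074, -0.037], [0.22, 0.127, -0.217, 0.02, -0.099, -0.049], [0.275, 0.159, -0.271, 0.025, -0.124, -0.061]]
wp 2 call [[-0.058, -0.016, 0.039, -0.005, -0.025, -0.012], [-0.117, -0.031, 0.078, -0.01, -0.049, -0.024], [-0.175, -0.047, 0.116, -0.015, -0.074, -0.036], [-0.234, -0.062, 0.155, -0.02, -0.098, -0.048], [-0.292, -0.078, 0.194, -0.025, -0.123, -0.06]]
wp 2 call [[-0.036, -0.028, 0.056, -0.005, -0.025, -0.012], [-0.072, -0.056, 0.111, -0.01, -0.049, -0.025], [-0.108, -0.085, 0.167, -0.015, -0.074, -0.037], [-0.144, -0.113, 0.222, -0.02, -0.099, -0.049], [-0.179, -0.141, 0.278, -0.025, -0.123, -0.061]]
wp 3 call [[0.046, 0.0, 0.046, 0.0, 0.0, 0.0], [0.092, 0.0, 0.092, 0.0, 0.0, 0.0], [0.137, 0.0, 0.138, 0.0, 0.0, 0.0], [0.183, 0.0, 0.184, 0.0, 0.0, 0.0], [0.229, 0.0, 0.23, 0.0, 0.0, 0.0]]
```

Call:
arm_command(
  increments=[
    [0.113,0,-0.113,0,0,0],
    [0.226,0,-0.226,0,0,0],
    [0.339,0,-0.339,0,0,0],
    [0.453,0,-0.453,0,0,0],
    [0.566,0,-0.566,0,0,0],
  ],
)

```text
t: 34.35
tool_pos: [0.3886, 0.0242, 0.3032]
orientation: [-2.014, -1.545, -0.832]
force: [0.3, 0.1, -1.5]
opening: 0.0634
gripper_force: 40.0
```

Call:
arm_command(
  increments=[
    [0.076,0.022,-0.026,0.005,-0.025,-0.012],
    [0.152,0.045,-0.052,0.01,-0.049,-0.024],
    [0.228,0.067,-0.079,0.015,-0.074,-0.036],
    [0.304,0.09,-0.105,0.02,-0.099,-0.048],
    [0.38,0.112,-0.131,0.025,-0.123,-0.06],
  ],
)

```text
t: 34.98
tool_pos: [0.4197, 0.0526, 0.3748]
orientation: [-2.082, -1.973, -0.45]
force: [0.3, 0.6, -2.1]
opening: 0.0636
gripper_force: 40.0
```

Call:
arm_command(
  increments=[
    [0.055,0.032,-0.054,0.005,-0.025,-0.012],
    [0.11,0.064,-0.108,0.01,-0.05,-0.025],
    [0.165,0.096,-0.163,0.015,-0.074,-0.037],
    [0.22,0.127,-0.217,0.02,-0.099,-0.049],
    [0.275,0.159,-0.271,0.025,-0.124,-0.061],
  ],
)

```text
t: 35.6
tool_pos: [0.4506, 0.0808, 0.447]
orientation: [2.059, 2.371, -0.008]
force: [-0.7, -0.7, -0.9]
opening: 0.0635
gripper_force: 40.0
```

Call:
arm_command(
  increments=[
    [-0.058,-0.016,0.039,-0.005,-0.025,-0.012],
    [-0.117,-0.031,0.078,-0.01,-0.049,-0.024],
    [-0.175,-0.047,0.116,-0.015,-0.074,-0.036],
    [-0.234,-0.062,0.155,-0.02,-0.098,-0.048],
    [-0.292,-0.078,0.194,-0.025,-0.123,-0.06],
  ],
)

```text
t: 36.22
tool_pos: [0.443, 0.0202, 0.4075]
orientation: [1.616, 2.267, -0.279]
force: [0.1, -0.8, -2.5]
opening: 0.0638
gripper_force: 40.0
```

Call:
arm_command(
  increments=[
    [-0.036,-0.028,0.056,-0.005,-0.025,-0.012],
    [-0.072,-0.056,0.111,-0.01,-0.049,-0.025],
    [-0.108,-0.085,0.167,-0.015,-0.074,-0.037],
    [-0.144,-0.113,0.222,-0.02,-0.099,-0.049],
    [-0.179,-0.141,0.278,-0.025,-0.123,-0.061],
  ],
)

```text
t: 36.85
tool_pos: [0.4357, -0.0399, 0.3688]
orientation: [1.186, 2.101, -0.496]
force: [0.1, 0.4, -2.4]
opening: 0.0639
gripper_force: 40.0
```

Call:
arm_command(
  increments=[
    [0.046,0,0.046,0,0,0],
    [0.092,0,0.092,0,0,0],
    [0.137,0,0.138,0,0,0],
    [0.183,0,0.184,0,0,0],
    [0.229,0,0.23,0,0,0],
  ],
)

```text
t: 37.48
tool_pos: [0.4361, -0.0398, 0.3039]
orientation: [1.189, 2.101, -0.495]
force: [0.9, 0.4, -1.5]
opening: 0.0637
gripper_force: 40.0
```

Call:
arm_command(
  increments=[
    [0,0,0,0,0,0],
    [0,0,0,0,0,0],
    [0,0,0,0,0,0],
    [0,0,0,0,0,0],
    [0,0,0,0,0,0],
  ],
)

```text
t: 38.1
tool_pos: [0.4362, -0.0398, 0.3051]
orientation: [1.189, 2.1, -0.494]
force: [0.5, -0.8, -2.1]
opening: 0.0631
gripper_force: 40.0
```

```bash
python3 chk.py wS3
```

```text
t 38.1 cmd err mm 0.9 deg 0.1 open 0.0631 F [ 0.5 -0.8 -2.1] q [ 0.07 -0.39  2.26 -0.82  1.03 -0.12]
to go tool/.2 [ 0.2309 -0.0033  0.2318] world [-0.0006 -0.0004 -0.0654] ori [-0.1   0.    0.03]
```

View pics/wS3.png

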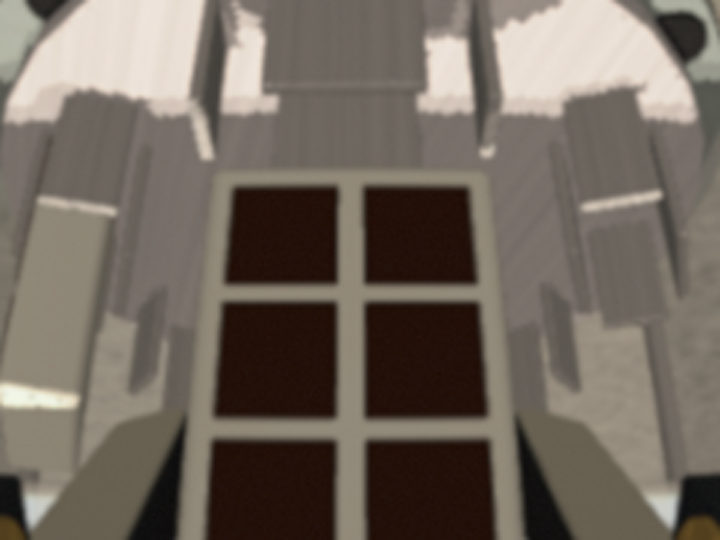

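Mould A stands in the left neighbouring stop. The held mould's centre (352) is about 6 px (1.4 mm) right of the pocket centre (346–347), so I'll shift by −1.3 mm in tool y while inserting.

Call:
arm_command(
  increments=[
    [0.03,-0.006,0.03,0,0,0],
    [0.07,-0.006,0.07,0,0,0],
    [0.11,-0.006,0.11,0,0,0],
    [0.15,-0.006,0.15,0,0,0],
    [0.18,-0.006,0.18,0,0,0],
  ],
)

```text
t: 38.78
tool_pos: [0.4347, -0.0405, 0.2527]
orientation: [1.189, 2.102, -0.496]
force: [-0.1, 0.9, -2.2]
opening: 0.064
gripper_force: 40.0
```

Call:
arm_command(
  increments=[
    [0.01,0,0.01,0,0,0],
    [0.02,0,0.02,0,0,0],
    [0.03,0,0.03,0,0,0],
    [0.04,0,0.04,0,0,0],
    [0.044,0,0.044,0,0,0],
  ],
)

```text
t: 39.4
tool_pos: [0.4349, -0.0405, 0.2414]
orientation: [1.189, 2.101, -0.495]
force: [0.1, 0.1, -1.3]
opening: 0.0637
gripper_force: 40.0
```

Call:
arm_command(
  increments=[
    [0.002,0,0.002,0,0,0],
    [0.004,0,0.004,0,0,0],
    [0.006,0,0.006,0,0,0],
    [0.006,0,0.006,0,0,0],
    [0.006,0,0.006,0,0,0],
  ],
)

```text
t: 40.02
tool_pos: [0.4355, -0.0405, 0.2406]
orientation: [1.188, 2.099, -0.494]
force: [-1.0, 1.6, 5.1]
opening: 0.0636
gripper_force: 40.0
```

Call:
arm_command(
  increments=[
    [0,0,0,0,0,0],
    [0,0,0,0,0,0],
    [0,0,0,0,0,0],
    [0,0,0,0,0,0],
    [0,0,0,0,0,0],
  ],
  fingers=-1,
)

```text
t: 40.65
tool_pos: [0.4349, -0.0405, 0.2397]
orientation: [1.189, 2.101, -0.495]
force: [0.0, 0.1, 0.1]
opening: 0.0931
gripper_force: 0.0
```

Call:
arm_command(
  increments=[
    [0,0,-0.1,0,0,0],
    [0,0,-0.2,0,0,0],
    [0,0,-0.3,0,0,0],
    [0,0,-0.4,0,0,0],
    [0,0,-0.5,0,0,0],
  ],
)

```text
t: 41.28
tool_pos: [0.3984, 0.0206, 0.311]
orientation: [1.189, 2.101, -0.495]
force: [0.0, 0.1, 0.2]
opening: 0.0932
gripper_force: 0.0
```

```bash
python3 - <<'E'
from sync import *
from plant import read_camera
sync([.23,-.006,.23],[0,0,-.5]);cur()
c=read_camera("wrist");np.savez("w5.npz",**c);cv2.imwrite("pics/w5.png",cv2.resize(c["image"][110:300,120:400,::-1],None,fx=2.5,fy=2.5))
h0=np.array([.552,-.2335,.203])
plan([pose(h0-.12*x+.12*up,YAW,0,1),pose(h0-.05*x+.09*up,-100,0,1),pose(h0+.06*up,-167,0,1),pose(h0,-167,0,1)])
E
```

```text
t 41.27 cmd err mm 1.1 deg 0.1 open 0.0932 F [0.  0.1 0.2] q [ 0.25 -0.47  2.3  -0.82  1.19 -0.02]
t 41.33 cmd err mm 3.0 deg 0.1 open 0.093 F [ 0.2  0.2 -0.1] q [ 0.25 -0.47  2.3  -0.82  1.19 -0.02]
wp 0 call [[-0.252, 0.001, -0.003, 0.0, 0.05, 0.0], [-0.503, 0.002, -0.005, 0.0, 0.1, 0.0], [-0.755, 0.004, -0.008, 0.0, 0.15, 0.0], [-1.007, 0.005, -0.01, 0.0, 0.2, 0.0], [-1.258, 0.006, -0.013, 0.0, 0.25, 0.0]]
wp 1 call [[-0.07, 0.0, 0.03, 0.0, 0.0, 0.046], [-0.14, 0.0, 0.06, 0.0, 0.0, 0.091], [-0.21, 0.0, 0.09, 0.0, 0.0, 0.137], [-0.28, 0.0, 0.12, 0.0, 0.0, 0.182], [-0.35, 0.0, 0.15, 0.0, 0.0, 0.228]]
wp 2 call [[-0.019, 0.016, 0.015, 0.0, 0.0, 0.037], [-0.038, 0.033, 0.03, 0.0, 0.0, 0.074], [-0.057, 0.049, 0.045, 0.0, 0.0, 0.112], [-0.075, 0.066, 0.06, 0.0, 0.0, 0.149], [-0.094, 0.082, 0.075, 0.0, 0.0, 0.186]]
wp 2 call [[-0.007, 0.025, 0.015, 0.0, 0.0, 0.037], [-0.013, 0.049, 0.03, 0.0, 0.0, 0.074], [-0.02, 0.073, 0.045, 0.0, 0.0, 0.112], [-0.027, 0.097, 0.06, 0.0, 0.0, 0.149], [-0.033, 0.121, 0.075, 0.0, 0.0, 0.186]]
wp 3 call [[0.0, 0.0, 0.06, 0.0, 0.0, 0.0], [0.0, 0.0, 0.12, 0.0, 0.0, 0.0], [0.0, 0.0, 0.18, 0.0, 0.0, 0.0], [0.0, 0.0, 0.24, 0.0, 0.0, 0.0], [0.0, 0.0, 0.3, 0.0, 0.0, 0.0]]
```

View pics/w5.png

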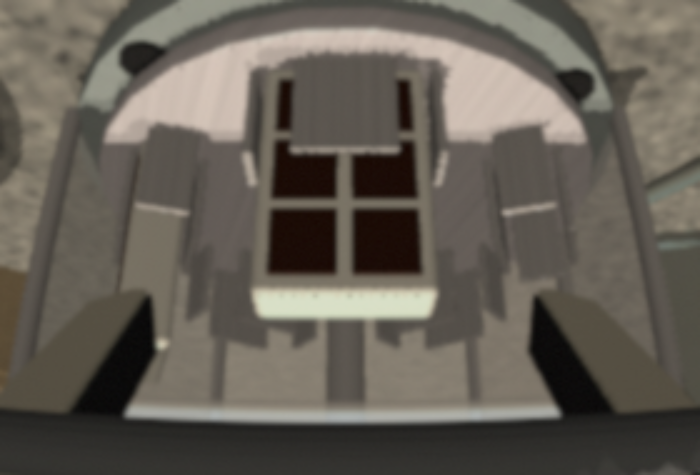

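Mould B stands squarely in the window pocket, its top edge at (253–437, 303). Now the second click.

Call:
arm_command(
  increments=[
    [-0.126,0.001,-0.001,0,0,0],
    [-0.252,0.001,-0.003,0,0,0],
    [-0.378,0.002,-0.004,0,0,0],
    [-0.504,0.002,-0.005,0,0,0],
    [-0.629,0.003,-0.006,0,0,0],
  ],
)

```text
t: 41.95
tool_pos: [0.445, -0.0558, 0.4005]
orientation: [1.189, 2.101, -0.495]
force: [-0.3, -0.5, -0.4]
opening: 0.0931
gripper_force: 0.0
```

Call:
arm_command(
  increments=[
    [-0.126,0.001,-0.001,0,0.05,0],
    [-0.252,0.001,-0.003,0,0.1,0],
    [-0.378,0.002,-0.004,0,0.15,0],
    [-0.504,0.002,-0.005,0,0.2,0],
    [-0.629,0.003,-0.007,0,0.25,0],
  ],
)

```text
t: 42.58
tool_pos: [0.491, -0.1311, 0.4907]
orientation: [-1.546, -2.729, -0.002]
force: [0.9, -0.5, -0.3]
opening: 0.0928
gripper_force: 0.0
```

Call:
arm_command(
  increments=[
    [-0.07,0,0.03,0,0,0.046],
    [-0.14,0,0.06,0,0,0.091],
    [-0.21,0,0.09,0,0,0.137],
    [-0.28,0,0.12,0,0,0.182],
    [-0.35,0,0.15,0,0,0.228],
  ],
)

```text
t: 43.2
tool_pos: [0.5268, -0.191, 0.4593]
orientation: [-2.413, -2.01, 0.004]
force: [-0.3, -0.3, 0.6]
opening: 0.0932
gripper_force: 0.0
```

Call:
arm_command(
  increments=[
    [-0.019,0.016,0.015,0,0,0.037],
    [-0.038,0.033,0.03,0,0,0.074],
    [-0.057,0.049,0.045,0,0,0.112],
    [-0.075,0.066,0.06,0,0,0.149],
    [-0.094,0.082,0.075,0,0,0.186],
  ],
)

```text
t: 43.82
tool_pos: [0.5395, -0.2121, 0.4443]
orientation: [2.89, 1.232, -0.004]
force: [-0.2, -0.7, 0.2]
opening: 0.0927
gripper_force: 0.0
```

Call:
arm_command(
  increments=[
    [-0.007,0.025,0.015,0,0,0.037],
    [-0.013,0.049,0.03,0,0,0.074],
    [-0.02,0.073,0.045,0,0,0.112],
    [-0.027,0.097,0.06,0,0,0.149],
    [-0.033,0.121,0.075,0,0,0.186],
  ],
)

```text
t: 44.45
tool_pos: [0.5524, -0.2336, 0.4293]
orientation: [3.122, 0.347, -0.004]
force: [0.4, 0.1, 0.0]
opening: 0.0931
gripper_force: 0.0
```

```bash
python3 - <<'E'
from pts import *
from plant import read_camera
s=read_state();h0=np.array([.552,-.2335,.203]);P,Q=pose(h0+.06*up,-167,0,1)
print((s["tool_pos"]-P).round(4),np.degrees((Q.inv()*R.from_rotvec(s["orientation"])).as_rotvec()).round(2),s["q"].round(2) if hasattr(s["q"],"round") else s["q"])
c=read_camera("wrist");cv2.imwrite("pics/w6.png",cv2.resize(c["image"][:,:,::-1],None,fx=1.2,fy=1.2))
E
```

```text
[ 0.0004 -0.0001 -0.0007] [-0.03 -0.15  0.31] [-0.48  0.12  1.45 -0.    1.57  0.86]
```

View pics/w6.png

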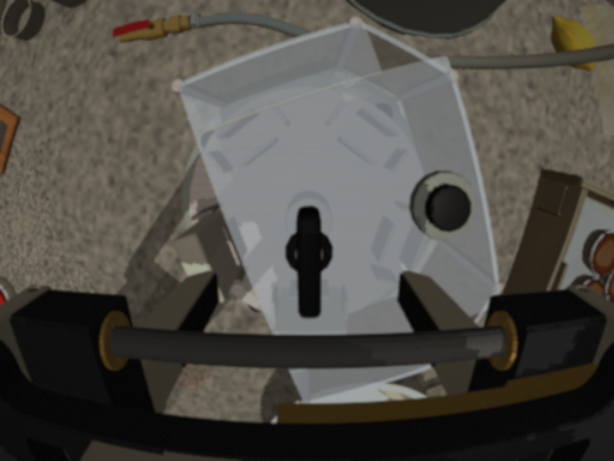

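The handle bar (px (309,262), vertical in view) sits centred between the fingers. I'll descend, grip and turn one click anticlockwise.

Call:
arm_command(
  increments=[
    [0,0,0.06,0,0,0],
    [0,0,0.12,0,0,0],
    [0,0,0.18,0,0,0],
    [0,0,0.24,0,0,0],
    [0,0,0.3,0,0,0],
  ],
)

```text
t: 45.12
tool_pos: [0.5522, -0.2329, 0.3692]
orientation: [3.121, 0.355, -0.003]
force: [-0.1, 0.5, -0.2]
opening: 0.0927
gripper_force: 0.0
```

Call:
arm_command(
  increments=[
    [0,0,0,0,0,0],
    [0,0,0,0,0,0],
    [0,0,0,0,0,0],
    [0,0,0,0,0,0],
    [0,0,0,0,0,0],
  ],
  fingers=1,
  force=15,
)

```text
t: 45.75
tool_pos: [0.5523, -0.233, 0.3705]
orientation: [3.121, 0.354, -0.002]
force: [0.4, 0.3, 0.0]
opening: 0.0476
gripper_force: 0.0
```

Call:
arm_command(
  increments=[
    [0,0,0,0,0,0],
    [0,0,0,0,0,0],
    [0,0,0,0,0,0],
    [0,0,0,0,0,0],
    [0,0,0,0,0,0],
  ],
)

```text
t: 46.38
tool_pos: [0.5523, -0.2337, 0.3702]
orientation: [3.119, 0.353, -0.002]
force: [1.4, -5.2, -1.6]
opening: 0.0168
gripper_force: 15.0
```

Call:
arm_command(
  increments=[
    [0,0,0,0,0,-0.02],
    [0,0,0,0,0,-0.05],
    [0,0,0,0,0,-0.08],
    [0,0,0,0,0,-0.11],
    [0,0,0,0,0,-0.14],
  ],
)

```text
t: 47.0
tool_pos: [0.552, -0.2342, 0.3702]
orientation: [2.966, 1.029, -0.005]
force: [-1.3, -8.3, -1.3]
opening: 0.0171
gripper_force: 15.0
```

Call:
arm_command(
  increments=[
    [0,0,0,0,0,-0.03],
    [0,0,0,0,0,-0.06],
    [0,0,0,0,0,-0.09],
    [0,0,0,0,0,-0.12],
    [0,0,0,0,0,-0.15],
  ],
)

```text
t: 47.62
tool_pos: [0.5523, -0.2342, 0.3702]
orientation: [2.643, 1.693, -0.004]
force: [2.1, -7.9, -3.7]
opening: 0.0174
gripper_force: 14.8
```

Call:
arm_command(
  increments=[
    [0,0,0,0,0,-0.03],
    [0,0,0,0,0,-0.06],
    [0,0,0,0,0,-0.09],
    [0,0,0,0,0,-0.11],
    [0,0,0,0,0,-0.11],
  ],
)

```text
t: 48.25
tool_pos: [0.5525, -0.2337, 0.3702]
orientation: [2.315, 2.121, -0.003]
force: [4.6, -4.6, -3.6]
opening: 0.0168
gripper_force: 15.0
```

Call:
arm_command(
  increments=[
    [0,0,0,0,0,0],
    [0,0,0,0,0,0],
    [0,0,0,0,0,0],
    [0,0,0,0,0,0],
    [0,0,0,0,0,0],
  ],
  fingers=-1,
)

```text
t: 48.88
tool_pos: [0.5522, -0.233, 0.3702]
orientation: [-2.317, -2.121, 0.003]
force: [-0.2, -0.0, -0.2]
opening: 0.0629
gripper_force: 0.0
```

Call:
arm_command(
  increments=[
    [0,0,-0.06,0,0,0],
    [0,0,-0.12,0,0,0],
    [0,0,-0.18,0,0,0],
    [0,0,-0.24,0,0,0],
    [0,0,-0.3,0,0,0],
  ],
)

```text
t: 49.5
tool_pos: [0.5524, -0.2329, 0.4313]
orientation: [-2.317, -2.121, 0.003]
force: [-0.2, -0.0, -0.3]
opening: 0.093
gripper_force: 0.0
```

```bash
python3 - <<'E'
from pts import *
from plant import read_camera
h0=np.array([.552,-.2335,.203]);P,Q=pose(h0+.06*up,-95,0,1);json.dump([P.tolist(),Q.as_rotvec().tolist()],open('cmd.json','w'));cur()
c=read_camera("wrist");hsv=cv2.cvtColor(c["image"],cv2.COLOR_RGB2HSV);m=cv2.inRange(hsv[...,2],0,60)
for q in cv2.findContours(m,0,1)[0]:
    A=cv2.contourArea(q)
    if 200<A<4000:
        u,v=q[:,0].mean(0);print(A,u,v,[fray(c,u,v,z)[:2].round(4).tolist() for z in(.175,.18,.185,.19,.195,.2)])
top=load("top0.npz")
print([ray(top,386.75,175.75,z)[:2].round(4).tolist() for z in(.175,.18,.185,.19,.195,.2)])
cv2.imwrite("pics/w7.png",cv2.resize(c["image"][:,:,::-1],None,fx=1.2,fy=1.2))
E
```

```text
t 49.5 cmd err mm 1.4 deg 0.1 open 0.093 F [-0.2 -0.  -0.3] q [-0.48  0.12  1.45 -0.    1.57 -0.4 ]
576.5 505.7563025210084 224.0672268907563 [[0.8312, -0.2825], [0.8255, -0.28], [0.8197, -0.2774], [0.8139, -0.2749], [0.8082, -0.2723], [0.8024, -0.2697]]
2158.0 99.02803738317758 208.9158878504673 [[0.4058, -0.2245], [0.409, -0.2231], [0.4122, -0.2218], [0.4154, -0.2205], [0.4187, -0.2191], [0.4219, -0.2178]]
1975.5 257.3188405797101 218.6231884057971 [[0.5512, -0.2448], [0.5514, -0.243], [0.5515, -0.2412], [0.5517, -0.2395], [0.5518, -0.2377], [0.552, -0.2359]]
201.5 332.2328767123288 74.24657534246575 [[0.6215, -0.1298], [0.6202, -0.1305], [0.6188, -0.1311], [0.6175, -0.1318], [0.6162, -0.1325], [0.6149, -0.1331]]
2256.5 483.6745098039216 47.32156862745098 [[0.7873, -0.0941], [0.7824, -0.0955], [0.7776, -0.0969], [0.7728, -0.0983], [0.768, -0.0997], [0.7631, -0.1012]]
476.0 416.09090909090907 13.670454545454545 [[0.7073, -0.0713], [0.7041, -0.0731], [0.701, -0.075], [0.6978, -0.0769], [0.6947, -0.0788], [0.6916, -0.0807]]
[[0.6014, -0.3213], [0.6009, -0.3197], [0.6003, -0.3181], [0.5997, -0.3164], [0.5992, -0.3148], [0.5986, -0.3132]]
```

View pics/w7.png

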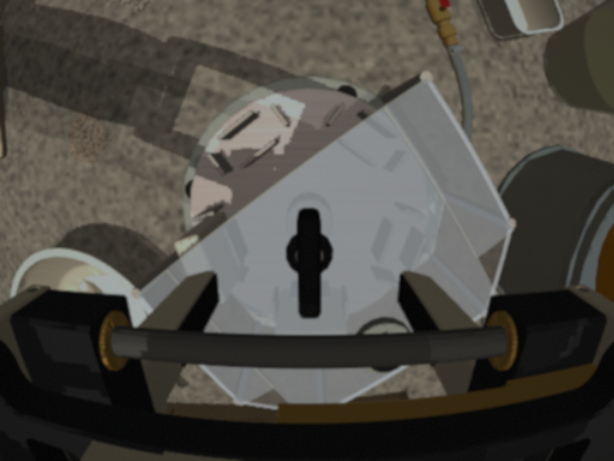

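The window pocket (px (245,125)) is empty and faces out, and the bar has turned a second click. I'll go to the button with fingers closed.

```bash
python3 - <<'E'
from pts import *
plan([pose([.602,-.3178,.244],-95,0,1)])
E
```

```text
t 49.55 cmd err mm 3.3 deg 0.1 open 0.0927 F [-0.4 -1.1  0.8] q [-0.48  0.12  1.45 -0.    1.57 -0.4 ]
wp 0 call [[-0.08, 0.057, 0.019, 0.0, 0.0, 0.0], [-0.159, 0.114, 0.038, 0.0, 0.0, 0.0], [-0.239, 0.171, 0.057, 0.0, 0.0, 0.0], [-0.318, 0.229, 0.076, 0.0, 0.0, 0.0], [-0.398, 0.286, 0.095, 0.0, 0.0, 0.0]]
```

Call:
arm_command(
  increments=[
    [-0.08,0.057,0,0,0,0],
    [-0.159,0.114,0,0,0,0],
    [-0.239,0.171,0,0,0,0],
    [-0.318,0.229,0.05,0,0,0],
    [-0.398,0.286,0.095,0,0,0],
  ],
)

```text
t: 50.18
tool_pos: [0.6026, -0.3179, 0.411]
orientation: [-2.317, -2.121, 0.003]
force: [0.1, -0.4, 0.8]
opening: 0.0932
gripper_force: 0.0
```

Call:
arm_command(
  increments=[
    [0,0,0,0,0,0],
    [0,0,0,0,0,0],
    [0,0,0,0,0,0],
    [0,0,0,0,0,0],
    [0,0,0,0,0,0],
  ],
  fingers=1,
)

```text
t: 50.8
tool_pos: [0.6022, -0.317, 0.4116]
orientation: [-2.317, -2.122, 0.003]
force: [-0.0, 0.1, 0.2]
opening: 0.0476
gripper_force: 0.0
```

Call:
arm_command(
  increments=[
    [0,0,0,0,0,0],
    [0,0,0,0,0,0],
    [0,0,0,0,0,0],
    [0,0,0,0,0,0],
    [0,0,0,0,0,0],
  ],
)

```text
t: 51.42
tool_pos: [0.6023, -0.3173, 0.4112]
orientation: [-2.317, -2.121, 0.003]
force: [0.0, 0.4, -0.8]
opening: 0.0011
gripper_force: 0.0
```

Call:
arm_command(
  increments=[
    [0,0,0.02,0,0,0],
    [0,0,0.04,0,0,0],
    [0,0,0.06,0,0,0],
    [0,0,0.08,0,0,0],
    [0,0,0.1,0,0,0],
  ],
)

```text
t: 52.05
tool_pos: [0.6022, -0.3173, 0.3908]
orientation: [-2.317, -2.121, 0.003]
force: [-0.3, 0.4, -0.4]
opening: 0.0002
gripper_force: 0.0
```

```bash
python3 -c "
from plant import *
s=read_state();print(s['tool_pos'],s['force'],s['opening'])"
```

```text
[ 0.60222081 -0.31730157  0.39080107] [-0.28508014  0.36330892 -0.36586249] 0.00022637305047818802
```

Call:
arm_command(
  increments=[
    [0,0,0.008,0,0,0],
    [0,0,0.016,0,0,0],
    [0,0,0.024,0,0,0],
    [0,0,0.03,0,0,0],
    [0,0,0.03,0,0,0],
  ],
)

```text
t: 52.68
tool_pos: [0.6022, -0.3173, 0.3851]
orientation: [-2.317, -2.121, 0.003]
force: [0.0, 0.2, 0.2]
opening: 0.0005
gripper_force: 0.0
```

Call:
arm_command(
  increments=[
    [0,0,0.008,0,0,0],
    [0,0,0.016,0,0,0],
    [0,0,0.02,0,0,0],
    [0,0,0.02,0,0,0],
    [0,0,0.02,0,0,0],
  ],
)

```text
t: 53.3
tool_pos: [0.6022, -0.3173, 0.3812]
orientation: [-2.317, -2.121, 0.003]
force: [0.6, -0.8, 0.3]
opening: 0.0004
gripper_force: 0.0
```

Call:
arm_command(
  increments=[
    [0,0,0.008,0,0,0],
    [0,0,0.016,0,0,0],
    [0,0,0.02,0,0,0],
    [0,0,0.02,0,0,0],
    [0,0,0.02,0,0,0],
  ],
)

```text
t: 53.92
tool_pos: [0.6022, -0.3174, 0.3774]
orientation: [-2.317, -2.121, 0.003]
force: [-1.1, -0.3, 1.8]
opening: 0.0
gripper_force: 1.2
```

Call:
arm_command(
  increments=[
    [0,0,0.005,0,0,0],
    [0,0,0.01,0,0,0],
    [0,0,0.015,0,0,0],
    [0,0,0.015,0,0,0],
    [0,0,0.015,0,0,0],
  ],
)

```text
t: 54.55
tool_pos: [0.6023, -0.3173, 0.3744]
orientation: [-2.317, -2.121, 0.003]
force: [0.5, 0.6, 4.4]
opening: 0.0004
gripper_force: 2.1
```

Call:
arm_command(
  increments=[
    [0,0,0.005,0,0,0],
    [0,0,0.01,0,0,0],
    [0,0,0.01,0,0,0],
    [0,0,0.01,0,0,0],
    [0,0,0.01,0,0,0],
  ],
)

```text
t: 55.18
tool_pos: [0.6022, -0.3173, 0.3734]
orientation: [2.317, 2.121, -0.003]
force: [-1.1, 1.5, 9.8]
opening: 0.0004
gripper_force: 4.8
```

Call:
arm_command(
  increments=[
    [0,0,0.003,0,0,0],
    [0,0,0.006,0,0,0],
    [0,0,0.006,0,0,0],
    [0,0,0.006,0,0,0],
    [0,0,0.006,0,0,0],
  ],
)

```text
t: 55.8
tool_pos: [0.6021, -0.3173, 0.3732]
orientation: [2.317, 2.121, -0.003]
force: [-4.2, 3.1, 14.5]
opening: 0.0007
gripper_force: 7.4
```

Call:
arm_command(
  increments=[
    [0,0,-0.05,0,0,0],
    [0,0,-0.1,0,0,0],
    [0,0,-0.2,0,0,0],
    [0,0,-0.35,0,0,0],
    [0,0,-0.5,0,0,0],
  ],
)

```text
t: 56.42
tool_pos: [0.6023, -0.3172, 0.4725]
orientation: [-2.317, -2.121, 0.003]
force: [0.6, -0.4, 0.2]
opening: 0.0005
gripper_force: 0.0
```

```bash
python3 - <<'E'
from h import *
from plant import *
for i in range(3): c=read_camera("top");d=read_camera("scene")
s=read_state();print(s["t"],s["tool_pos"],s["force"])
q=np.vstack(blobs(c,(5,110,60),(20,255,255),(200,165,255,210)));print("board",rect(c,q,.02))
cv2.imwrite("pics/end.png",np.hstack([cv2.resize(c["image"][140:240,195:415,::-1],None,fx=1.8,fy=1.8),cv2.resize(d["image"][125:225,230:355,::-1],(396,180))]))
E
```

```text
56.725 [ 0.60224442 -0.31717372  0.4695282 ] [ 0.02557389  0.1346797  -0.68578346]
board [ 0.5673  0.2725  0.1233  0.0934 72.4466]
```

View pics/end.png

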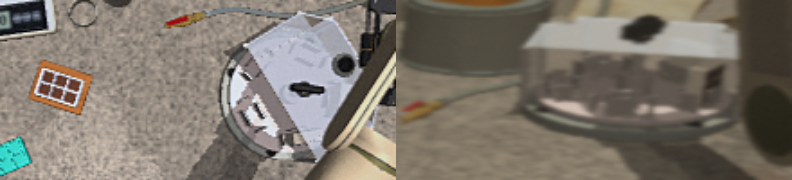

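The button bottomed out (stiff at 14.5 N) and has been released. The cooled mould is on the board, the window pocket is empty and both moulds are clicked on, so I'm handing in.

```bash
python3 -c "
from plant import *
print(close_job())"
```

```text
the job is handed in; nothing more can be done
None
```

The job is handed in, with no verdict returned: the cooled mould lies flat on the board, both table moulds (no third found) stand at stops 1 and 2, the window pocket is empty, and the fan button was pressed and released.

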